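Close up two tested detector housings

ROBOT

A 6-joint arm with a two-finger parallel gripper is mounted at the origin on the work surface. World frame = base frame: x ahead of the robot, y to its left, z up, the work surface at z = 0. Lengths are in m, angles in rad, forces in N, time in s.
With the tool pointing down it reaches from about 0.35 to 0.975 m from the base axis. Payload 4.9 kg.
Tool frame: the origin (TCP) lies on the centre line of the jaws, within the pads' length; the fingertips stand 14 mm ahead of it and the grasp point (between the pads) lies 5 mm behind it (ctrl.finger_overhang is the distance from the TCP to the fingertips, in m); z points along the fingers, y is the direction in which the jaws open and shut (so a half turn about z gives the same grasp; the last joint's range is limited). The gripper opens to 85 mm and grips with 20 to 120 N. Pads are 22 mm wide; open, the fingers measure 114 mm over their backs; the gripper's body (76 mm by 85 mm) begins 54 mm behind the grasp point. The pads swing forward as they close: fully open they stand 13 mm farther back than shut.
Start: joints at [-1.275, 0.053, 1.613, -0, 1.476, -0.119], TCP at [0.252, -0.572, 0.245] pointing down, gripper open.
Joint ranges: [-3.01, 3.01], [-1.01, 2.22], [0.06, 2.58], [-1.02, 4.17], [0.09, 2.62], [-3.14, 3.14]. Speed limits (rad/s): [2.57, 2.57, 3.14, 3.14, 3.14, 3.14].

INTERFACE

Orientations are given as a unit quaternion [w, x, y, z].
In Python, from station import readout, capture, camera_model, ticket, ctrl gives the robot as it stands. The module is installed in compiled form; this text tells all that it offers.
- The arm moves only by the tool play_rows, never from a script. Its argument "series" is a list of rows, each an object with "offset": the shift along the tool's x, y, z in mm, a list of three; "roll": the turn about the tool's z in rad. In form: [{"offset": [x, y, z], "roll": roll}, ...]. A call has exactly 10 rows; each row is the pose to reach, as a shift and turn from the pose commanded when the call began, along the tool's axes at that moment; what a row does not reach only later rows make up. A row lasts 1/8 s, in which the tool goes at most 62.5 mm and 10.7 degrees, less where a joint would pass 70% of its speed; a pose out of reach is approached as far as the arm can. A call with a gripper value outside its range is refused whole. "claw" is the closure, from 0 (fully open) to 1 (shut), set as the call begins (left out, the last holds). The fingers move at their own pace and stop on an object; the grip force is fixed at half the most. Time passes only in rows, so rows that repeat a pose let the fingers close, or fill a call up. It gives the time, the measured TCP pose, the force and the opening at its end, in the units of the state.
- readout.observe(): the state, without advancing time (a new reading comes with each control period).
- capture(name): name is "scene" or "top" or "wrist"; returns the picture (480x640x3 uint8, red, green, blue); there is no depth.
- camera_model(name): a dict with "intrinsics" (3x3 intrinsics, pixels), "xyz" and "orientation" of the camera in the world. Camera axes: x right, y down, z forward; pixel columns grow to the right and rows downward; lengths in m; the calibration is good to about 2 mm. A picture is of the moment at which its call begins: read the wrist's pose just before it. camera_model takes no time and is no camera call; for the wrist camera it gives the pose at the moment of the call.
- ticket.hand_in(): hands the job in, once; it reports no verdict.
The state is a dict: "time": time; "joint_positions": joint angles; "joint_vel": joint speeds; "joint_efforts": joint torques, N m; "tool_pos": TCP position; "ee_rot": TCP orientation; "force": force on the tool from outside, world axes, zero at the start; "moment": the same for the moment, N m; "opening": opening from 0.0 (shut) to 1.0 (fully open).
Only numpy, scipy, OpenCV 4.12 (cv2) and the standard library are available. Lean on these libraries where they do the work, as an engineer would, in place of code of your own. Each camera call takes 0.05 s, during which the arm holds its last target. There are 200 camera calls.

TASK

Testing is finished, so close up both open detector housings: lift the test plug out of the small housing and put it in the grey tray, then set the small round cover gently on the small level housing and the large round cover gently on the large housing of the sloping jig, each seated fully home and flush on its rim. Leave everything else where it is.

Things in the scene. Friction and masses are not known exactly. Their poses are not given: they have to be found in the camera images.
- large_cover: Loose round black cover, 90 g, right way up on the bench: flange dia 88, 6 thick; below it a spigot dia 67, 12 deep, tapering to dia 57 at its end, that drops into the housing; on top a central round knob dia 26, 32 high (mm). Origin: centre of the spigot's underside; z up through the knob (flange underside at 12, flange top 18, knob top 50 mm).
- large_cover_seat (a point): Centre of the large cover's flange underside, the face that sits on the rim; axes as the cover.
- small_cover: Loose round black cover, 60 g, right way up on the bench: flange dia 68, 6 thick; below it a spigot dia 49, 12 deep, tapering to dia 39 at its end; on top a central round knob dia 26, 32 high (mm). Origin: centre of the spigot's underside; z up through the knob (flange underside at 12, flange top 18, knob top 50 mm).
- small_cover_seat (a point): Centre of the small cover's flange underside, the face that sits on the rim; axes as the cover.
- slope_rim (a point): Rim centre of the large open black housing (outside dia 80, bore 72, floor 18 mm below the rim), fixed on a 130 x 130 mm plywood board that slopes 30 degrees on a fixed jig; rim 28 mm off the board. z out of the housing, 30 degrees from vertical; x up the slope; y across. Three black stubs (x 56 mm; y -35, 0, 35) along the board's top edge rise 30 mm past the rim plane.
- nest_rim (a point): Rim centre of the small open black housing (outside dia 62, bore 54 mm), upright on a fixed plywood plate 120 x 130 mm; the rim is 46 mm above the bench, its floor (green circuit board) 24 mm below the rim. z up. Two 10 mm aluminium posts stand at y -53 and +53 mm from its axis, 54 mm higher than the rim.
- test_plug: Loose upright cylinder 24 mm in diameter and 70 mm long, brass below and black above, 60 g, standing on the floor of the small housing and rising about 46 mm above its rim. Origin: centre of its underside; z along it.
- test_plug_mid (a point): Middle of the test plug, on its axis, 35 mm from either end.
- tray: Fixed open grey tray 120 x 120 mm, 25 mm high, walls 3 mm. Origin: centre of its underside; z up, x and y along its sides.
- square_cover: Bystander: loose black square cover, flange 74 x 74 mm (top at 18 mm), with the same knob to 50 mm height; lies among the other covers and fits no housing here. Origin: centre of its underside.
- cleaner: Bystander: loose upright white bottle 44 mm in diameter, 125 mm high. Origin: centre of its underside.
- grease_jar: Bystander: loose upright grey jar with a black lid 52 mm in diameter, 85 mm high. Origin: centre of its underside.
- driver: Bystander: loose screwdriver 190 mm long lying along its x axis. Origin: middle of its underside.
- tape_roll: Bystander: loose black ring 72 mm in diameter, 20 mm high, lying flat. Origin: centre of its underside.
- meter: Bystander: loose black hand meter 140 x 75 x 38 mm, long side along x, lying flat. Origin: centre of its underside.
- spare_unit: Bystander: loose closed black round detector 92 mm in diameter, 30 mm high, without a knob. Origin: centre of its underside.

How it is judged:
At the end, for the whole second after the job is handed in: Each round cover is seated on its own housing, flange underside within 5 mm of the rim centre and within 0.045 rad of parallel to the rim; the test plug's middle is inside the tray, less than 50 mm above the tray's underside; all three at rest (distance between large_cover_seat and slope_rim below 0.005 m and angle between the z axis of large_cover and the z axis of slope_rim, either way round below 0.045 rad and linear speed of each of large_cover, small_cover, test_plug below 0.02 m/s and distance between small_cover_seat and nest_rim below 0.005 m and angle between the z axis of small_cover and the z axis of nest_rim, either way round below 0.045 rad and x of test_plug_mid in the frame of tray between -0.058 and 0.058 m and y of test_plug_mid in the frame of tray between -0.058 and 0.058 m and z of test_plug_mid in the frame of tray between 0 and 0.05 m); the robot touches nothing.
It fails at once if a cover was let go 14 to 30 mm from its seat, so that it dropped onto its housing ((distance between large_cover_seat and slope_rim between 0.014 and 0.03 m and contact force between large_cover and the fingers below 0.02 N) or (distance between small_cover_seat and nest_rim between 0.014 and 0.03 m and contact force between small_cover and the fingers below 0.02 N)).
It fails at once if something that should be left alone was moved more than 20 mm (distance of any of square_cover, cleaner, grease_jar, driver, tape_roll, meter, spare_unit from where it was at the start of the episode above 0.02 m).
It also fails if it takes over 72 s, if anything falls off the work surface, if the arm or the gripper's body presses on something with over 40 N, if the wrist force passes 120 N, or if a joint passes its speed limit or range.

## Working session

There is one attempt and no reset: what is moved stays moved. The work goes in short steps, Python scripts to look and compute and a tool call to move; the robot and the scene stay as the last step left them, time stands still between calls to the robot, and variables do not carry over. Pictures are saved under pics/ and viewed, about 8 in all and at most 12, crops included, and the job is handed in when it is done.

Besides the shell and the picture viewer there is one more tool, called after "Call:" as name([rows], argument=value, ...), one row to a line, values as JSON. play_rows: Moves the arm, as the interface text tells. Its arguments: {"type":"object","properties":{"series":{"type":"array"},"claw":{"type":"number"}},"required":["series"]}

```bash
mkdir -p pics; python3 - <<'E'
from station import readout, capture, camera_model, ctrl
import cv2
for n in ("scene","top"):
    cv2.imwrite(f"pics/{n}0.png",capture(n)[:,:,::-1]); m=camera_model(n); print(n,m)
s=readout.observe(); print(s["time"],s["tool_pos"],s["ee_rot"],s["force"],s["opening"],ctrl.finger_overhang)
print(camera_model("wrist"))
E
```

```text
scene {'intrinsics': array([[551.82891626,   0.        , 313.75070984],
       [  0.        , 551.82891626, 245.66513415],
       [  0.        ,   0.        ,   1.        ]]), 'xyz': array([1.24510272, 0.33658585, 1.03747354]), 'orientation': array([-0.17657603,  0.49560539,  0.8044501 , -0.27578297])}
top {'intrinsics': array([[586.89283573,   0.        , 329.349261  ],
       [  0.        , 586.89283573, 239.67202262],
       [  0.        ,   0.        ,   1.        ]]), 'xyz': array([0.41552726, 0.01855699, 1.43535567]), 'orientation': array([-0.03416663,  0.71516381, -0.69672729,  0.04409585])}
0.1 [ 0.25173134 -0.57146343  0.24417946] [-9.39313989e-04  9.78568479e-01  2.05919505e-01 -8.30369205e-05] [-0.50285461 -0.48973054 -0.0086926 ] 1.0010430552348273 0.014
{'intrinsics': array([[373.65959586,   0.        , 323.56894402],
       [  0.        , 373.65959586, 241.51229154],
       [  0.        ,   0.        ,   1.        ]]), 'xyz': array([ 0.32441436, -0.53976291,  0.37282137]), 'orientation': array([ 0.13082629,  0.82727138, -0.5395372 , -0.08605896])}
```

View pics/top0.png

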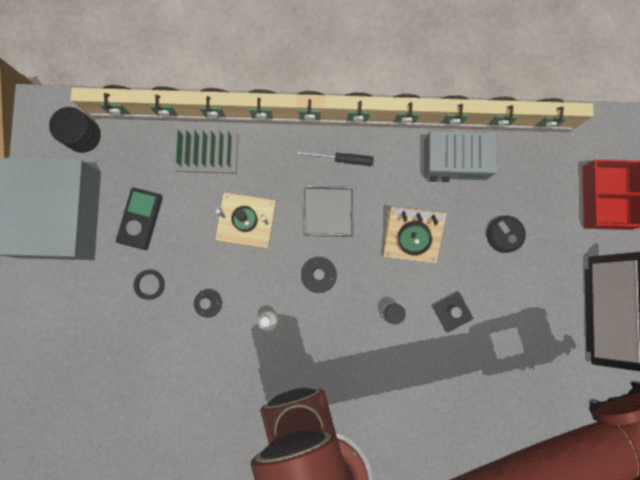

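View pics/scene0.png

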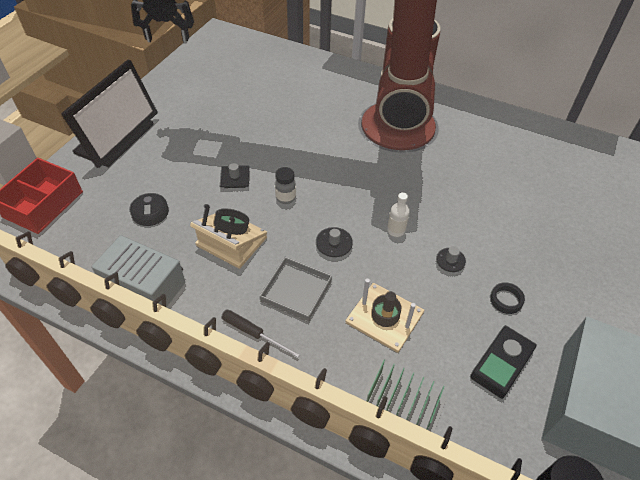

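The top view shows the small housing with its plug at (244,219), the tray at (328,211), the slope housing at (414,237), the large cover at (319,274) and the small cover at (208,303). The scene view shows the same layout from the far side. I'll enlarge both views next.

```bash
python3 - <<'E'
import cv2
t=cv2.imread("pics/top0.png")[175:325,185:450]; s=cv2.imread("pics/scene0.png")[170:355,180:475]
cv2.imwrite("pics/topc.png",cv2.resize(t,None,fx=3,fy=3,interpolation=cv2.INTER_CUBIC))
cv2.imwrite("pics/scenec.png",cv2.resize(s,None,fx=2.7,fy=2.7,interpolation=cv2.INTER_CUBIC))
E
```

```text
(no output)
```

View pics/topc.png

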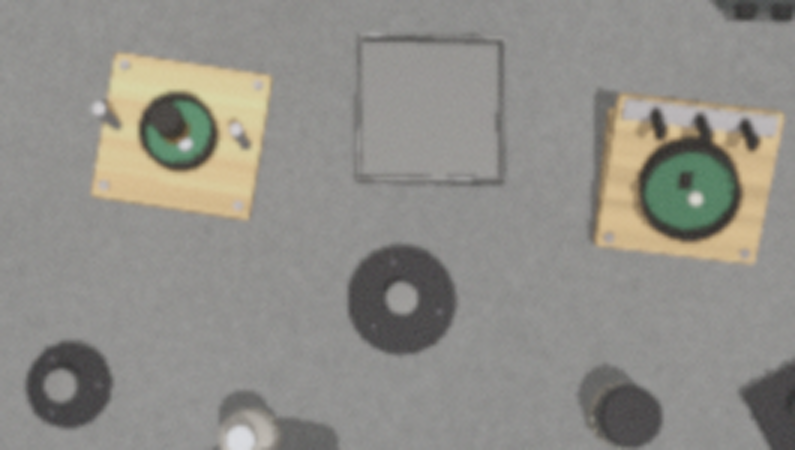

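View pics/scenec.png

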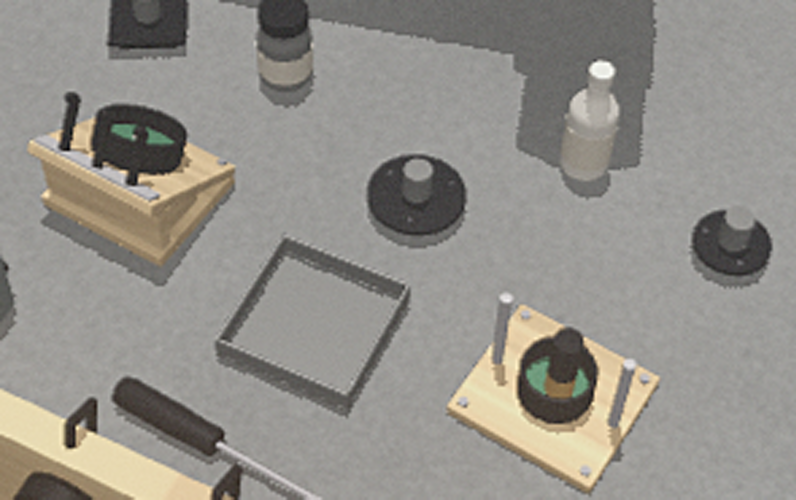

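The crops give matching points in both views: knob tops, plug top, posts, rims, tray corners and board corners. I'll triangulate these.

```bash
cat > h.py <<'E'
import numpy as np, cv2
from scipy.spatial.transform import Rotation as R
from station import readout, capture, camera_model
def rot(q): return R.from_quat(np.roll(q,-1)).as_matrix()
def ray(m,p):
    d=rot(m["orientation"])@np.linalg.solve(m["intrinsics"],[p[0],p[1],1.]); return np.array(m["xyz"]),d/np.linalg.norm(d)
def tri(rays):
    A=sum(np.eye(3)-np.outer(d,d) for o,d in rays); b=sum((np.eye(3)-np.outer(d,d))@o for o,d in rays)
    x=np.linalg.solve(A,b); return x,max(np.linalg.norm((np.eye(3)-np.outer(d,d))@(x-o)) for o,d in rays)
def atz(r,z): o,d=r; return o+d*(z-o[2])/d[2]
E
python3 - <<'E'
from h import *
np.set_printoptions(precision=4,suppress=True)
T,S=camera_model("top"),camera_model("scene")
t=lambda p:ray(T,(185+p[0]/3,175+p[1]/3)); s=lambda p:ray(S,(180+p[0]/2.7,170+p[1]/2.7))
P=dict(lknob=((401,298),(418,167)),sknob=((61,385),(740,218)),plug=((163,116),(568,340)),nrim=((178,131),(557,370)),
 postL=((99,109),(506,298)),postR=((237,130),(629,366)),srim=((690,189),(140,136)),
 tr1=((358,38),(347,408)),tr2=((503,40),(219,346)),tr3=((503,184),(287,240)),tr4=((357,183),(409,290)))
for k,(a,b) in P.items(): x,e=tri([t(a),s(b)]); print(k,x,"err",round(e,4))
for k,z in (("lknob",.05),("sknob",.05),("plug",.092),("nrim",.046)): print(k,atz(t(P[k][0]),z),atz(s(P[k][1]),z))
for n,c,z in (("nestplate",((117,53),(271,75),(248,218),(92,196)),.02),):
    q=[atz(t(p),z) for p in c]; d=q[0]-q[1]; print(n,np.mean(q,0),np.degrees(np.arctan2(d[1],d[0]))); d=q[0]-q[3]; print(np.degrees(np.arctan2(d[1],d[0])),np.linalg.norm(d))
# slope board: top-edge and bottom-edge corner pairs
for a,b in (((620,93),(158,200)),((783,112),(30,150)),((756,263),None),((597,243),(234,167))):
    if b: print("board",tri([t(a),s(b)]))
E
```

```text
lknob [0.4867 0.0244 0.0514] err 0.0003
sknob [0.412  0.2883 0.0485] err 0.0008
plug [0.62   0.2108 0.0921] err 0.0001
nrim [0.6159 0.2061 0.0404] err 0.0003
postL [0.6309 0.2066 0.1605] err 0.0446
postR [0.6062 0.2074 0.0496] err 0.0505
srim [ 0.5766 -0.1988  0.0677] err 0.0013
tr1 [0.7025 0.0657 0.0054] err 0.0
tr2 [ 0.7022 -0.0526  0.0129] err 0.0012
tr3 [ 0.5829 -0.0545  0.0137] err 0.0017
tr4 [0.5813 0.0626 0.0125] err 0.0
lknob [0.4869 0.0241 0.05  ] [0.4855 0.0242 0.05  ]
sknob [0.4122 0.2873 0.05  ] [0.4129 0.2892 0.05  ]
plug [0.6199 0.2109 0.092 ] [0.6199 0.2106 0.092 ]
nrim [0.6152 0.2051 0.046 ] [0.6194 0.2071 0.046 ]
nestplate [0.6156 0.2051 0.02  ] 83.36427837130003
-7.191640681053922 0.11845729194453308
board (array([ 0.6461, -0.138 ,  0.0926]), np.float64(0.0033163112695689767))
board (array([ 0.6379, -0.2692,  0.0759]), np.float64(0.0020651577181602793))
board (array([ 0.5365, -0.1318,  0.0195]), np.float64(0.0010679570288562445))
```

Heights agree with the text: knobs about 50 mm, plug top 92 mm, tray at the right size. I had paired the two posts the wrong way round, which doesn't matter here. The nest is yawed about -7°. Next I'll work out the move to hover above the plug.

```bash
cat >> h.py <<'E'
def go(x,y,z,xyaw=None):
    s=readout.observe(); M=rot(s["ee_rot"]); o=M.T@(np.array([x,y,z])-s["tool_pos"])*1000
    cur=np.degrees(np.arctan2(M[1,0],M[0,0])); r=0 if xyaw is None else -((xyaw-cur+180)%360-180)
    print("t",round(s["time"],2),"pos",np.round(s["tool_pos"],4),"xyaw",round(cur,1),"tilt",round(np.degrees(np.arccos(-M[2,2])),2),"F",np.round(s["force"],1),"open",round(s["opening"],2),"-> offset",np.round(o,1),"roll",round(np.radians(r),3))
E
python3 -c "
from h import *
go(.62,.2105,.2,82.8)"
```

```text
t 0.1 pos [ 0.2517 -0.5715  0.2442] xyaw 23.8 tilt 0.11 F [-0.5 -0.5 -0. ] open 1.0 -> offset [ 652.2 -567.1   45.4] roll -1.03
```

Call:
play_rows([
  {"offset": [47, -41, 0], "roll": -0.1},
  {"offset": [93, -81, 0], "roll": -0.2},
  {"offset": [140, -122, 0], "roll": -0.3},
  {"offset": [186, -162, 0], "roll": -0.4},
  {"offset": [233, -203, 0], "roll": -0.5},
  {"offset": [280, -243, 0], "roll": -0.6},
  {"offset": [326, -284, 0], "roll": -0.7},
  {"offset": [373, -324, 0], "roll": -0.8},
  {"offset": [419, -365, 0], "roll": -0.9},
  {"offset": [466, -405, 0], "roll": -1.03},
], claw=0)

```text
time: 1.35
tool_pos: [0.5154, -0.0115, 0.245]
ee_rot: [0.0, 0.749, 0.663, -0.0]
force: [0.4, -1.0, -0.1]
opening: 1.001
```

```bash
python3 -c "
from h import *
go(.62,.2105,.2,82.8)"
```

```text
t 1.35 pos [ 0.5154 -0.0115  0.245 ] xyaw 83.0 tilt 0.01 F [ 0.4 -1.  -0.1] open 1.0 -> offset [233.   76.9  45. ] roll 0.004
```

Call:
play_rows([
  {"offset": [47, 15, 9], "roll": 0},
  {"offset": [93, 31, 18], "roll": 0},
  {"offset": [140, 46, 27], "roll": 0},
  {"offset": [186, 62, 36], "roll": 0},
  {"offset": [220, 73, 43], "roll": 0},
  {"offset": [233, 77, 45], "roll": 0},
  {"offset": [233, 77, 45], "roll": 0},
  {"offset": [233, 77, 45], "roll": 0},
  {"offset": [233, 77, 45], "roll": 0},
  {"offset": [233, 77, 45], "roll": 0},
])

```text
time: 2.6
tool_pos: [0.6208, 0.2072, 0.2008]
ee_rot: [0.0, 0.751, 0.661, 0.0]
force: [0.1, 0.5, -0.4]
opening: 0.998
```

```bash
python3 - <<'E'
from h import *
m=camera_model("wrist"); cv2.imwrite("pics/w1.png",capture("wrist")[:,:,::-1]); go(.62,.2105,.07,82.8)
np.save("w1.npy",m,allow_pickle=True)
def proj(p): 
    c=m["intrinsics"]@(rot(m["orientation"]).T@(np.array(p)-m["xyz"])); return np.round(c[:2]/c[2])
print(proj([.62,.211,.092]),proj([.6165,.2058,.046]))
E
```

```text
t 2.65 pos [0.6208 0.2074 0.2007] xyaw 82.7 tilt 0.02 F [-0.2  0.4  0.1] open 1.0 -> offset [  3.   -1.2 130.7] roll -0.001
[321. 239.] [318. 228.]
```

View pics/w1.png

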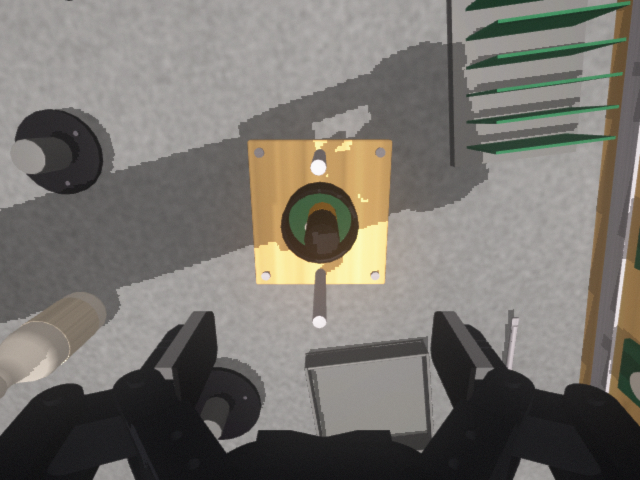

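The wrist view shows the plug top at about (322,237), the rim centred near (320,222) and post tops at (318,167) and (319,321). The rim differs slightly from my prediction, so I'll cross-check it with the posts.

```bash
python3 - <<'E'
from h import *
np.set_printoptions(precision=4,suppress=True)
m=np.load("w1.npy",allow_pickle=True).item(); T,S=camera_model("top"),camera_model("scene")
t=lambda p:ray(T,(185+p[0]/3,175+p[1]/3)); s=lambda p:ray(S,(180+p[0]/2.7,170+p[1]/2.7)); w=lambda p:ray(m,p)
a=atz(w((318,167)),.1);b=atz(w((319,321)),.1);print("posts w",a,b,(a+b)/2,np.linalg.norm(a-b), np.degrees(np.arctan2(*(a-b)[1::-1])))
a=atz(t((99,109)),.1);b=atz(t((237,130)),.1);print("posts t",(a+b)/2,np.linalg.norm(a-b))
a=atz(s((506,298)),.1);b=atz(s((629,366)),.1);print("posts s",(a+b)/2,np.linalg.norm(a-b))
print("rim w",atz(w((320,222)),.046),"rim t",atz(t((178,131)),.046), "rim s",atz(s((557,370)),.046))
print("plate w",np.mean([atz(w(p),.018) for p in((248,140),(391,140),(387,284),(256,284))],0))
print("plug w",atz(w((322,237)),.092))
print("tri rim w,t", tri([w((320,222)),t((178,131))]))
E
```

```text
posts w [0.6242 0.2593 0.1   ] [0.611  0.1546 0.1   ] [0.6176 0.2069 0.1   ] 0.1055247740649857 82.83540974246452
posts t [0.6161 0.2058 0.1   ] 0.10680515168100528
posts s [0.6186 0.2079 0.1   ] 0.10622340108587915
rim w [0.6186 0.2106 0.046 ] rim t [0.6152 0.2051 0.046 ] rim s [0.6194 0.2071 0.046 ]
plate w [0.6185 0.208  0.018 ]
plug w [0.6205 0.2124 0.092 ]
tri rim w,t (array([0.6176, 0.2069, 0.0315]), np.float64(0.0003633099360675725))
```

Call:
play_rows([
  {"offset": [4, -1, 30], "roll": 0},
  {"offset": [4, -1, 70], "roll": 0},
  {"offset": [4, -1, 105], "roll": 0},
  {"offset": [4, -1, 125], "roll": 0},
  {"offset": [4, -1, 131], "roll": 0},
  {"offset": [4, -1, 131], "roll": 0},
  {"offset": [4, -1, 131], "roll": 0},
  {"offset": [4, -1, 131], "roll": 0},
  {"offset": [4, -1, 131], "roll": 0},
  {"offset": [4, -1, 131], "roll": 0},
])

```text
time: 3.9
tool_pos: [0.6204, 0.2121, 0.0696]
ee_rot: [0.0, 0.75, 0.661, 0.0]
force: [-0.2, 0.6, -0.1]
opening: 1.002
```

Call:
play_rows([
  {"offset": [0, 0, 0], "roll": 0},
  {"offset": [0, 0, 0], "roll": 0},
  {"offset": [0, 0, 0], "roll": 0},
  {"offset": [0, 0, 0], "roll": 0},
  {"offset": [0, 0, 0], "roll": 0},
  {"offset": [0, 0, 0], "roll": 0},
  {"offset": [0, 0, 0], "roll": 0},
  {"offset": [0, 0, -10], "roll": 0},
  {"offset": [0, 0, -20], "roll": 0},
  {"offset": [0, 0, -30], "roll": 0},
], claw=1)

```text
time: 5.15
tool_pos: [0.6205, 0.2121, 0.1004]
ee_rot: [0.0, 0.75, 0.661, 0.0]
force: [-0.4, -0.3, -0.2]
opening: 0.253
```

```bash
python3 -c "
from h import *
go(.642,.005,.17,82.8);go(.642,.005,.078,82.8)"
```

```text
t 5.15 pos [0.6205 0.2121 0.1004] xyaw 82.8 tilt 0.04 F [-0.4 -0.3 -0.2] open 0.25 -> offset [-202.7   47.4  -69.6] roll -0.0
t 5.15 pos [0.6205 0.2121 0.1004] xyaw 82.8 tilt 0.04 F [-0.4 -0.3 -0.2] open 0.25 -> offset [-202.8   47.3   22.4] roll -0.0
```

Call:
play_rows([
  {"offset": [0, 0, -50], "roll": 0},
  {"offset": [0, 0, -80], "roll": 0},
  {"offset": [-30, 7, -80], "roll": 0},
  {"offset": [-80, 19, -80], "roll": 0},
  {"offset": [-130, 30, -80], "roll": 0},
  {"offset": [-180, 42, -70], "roll": 0},
  {"offset": [-200, 47, -40], "roll": 0},
  {"offset": [-203, 47, 0], "roll": 0},
  {"offset": [-203, 47, 30], "roll": 0},
  {"offset": [-203, 47, 47], "roll": 0},
])

```text
time: 6.4
tool_pos: [0.6406, 0.0047, 0.0509]
ee_rot: [-0.001, 0.75, 0.661, -0.001]
force: [0.2, -0.0, -0.3]
opening: 0.254
```

```bash
python3 -c "
from h import *
go(.642,.005,.0515,82.8)"
```

```text
t 6.4 pos [0.6406 0.0047 0.0509] xyaw 82.8 tilt 0.11 F [ 0.2 -0.  -0.3] open 0.25 -> offset [ 0.5  1.3 -0.6] roll -0.001
```

Call:
play_rows([
  {"offset": [0, 0, 0], "roll": 0},
  {"offset": [0, 0, 0], "roll": 0},
  {"offset": [0, 0, 0], "roll": 0},
  {"offset": [0, 0, 0], "roll": 0},
  {"offset": [0, 0, -10], "roll": 0},
  {"offset": [0, 0, -30], "roll": 0},
  {"offset": [0, 0, -60], "roll": 0},
  {"offset": [0, 0, -100], "roll": 0},
  {"offset": [0, 0, -140], "roll": 0},
  {"offset": [0, 0, -150], "roll": 0},
], claw=0)

```text
time: 7.65
tool_pos: [0.6436, 0.0045, 0.2082]
ee_rot: [0.003, 0.75, 0.661, 0.003]
force: [-0.1, 0.4, -0.4]
opening: 1.004
```

```bash
python3 -c "
from h import *
go(.4125,.2885,.16,82.8);go(.4125,.2885,.04,82.8)"
```

```text
t 7.65 pos [0.6436 0.0045 0.2082] xyaw 82.8 tilt 0.5 F [-0.1  0.4 -0.4] open 1.0 -> offset [ 252.7 -265.4   46. ] roll -0.0
t 7.65 pos [0.6436 0.0045 0.2082] xyaw 82.8 tilt 0.5 F [-0.1  0.4 -0.4] open 1.0 -> offset [ 252.7 -266.4  166. ] roll -0.0
```

Call:
play_rows([
  {"offset": [35, -37, 0], "roll": 0},
  {"offset": [70, -74, 0], "roll": 0},
  {"offset": [110, -115, 0], "roll": 0},
  {"offset": [150, -157, 0], "roll": 0},
  {"offset": [190, -200, 0], "roll": 0},
  {"offset": [225, -236, 10], "roll": 0},
  {"offset": [248, -259, 25], "roll": 0},
  {"offset": [252, -265, 40], "roll": 0},
  {"offset": [252, -265, 46], "roll": 0},
  {"offset": [252, -265, 46], "roll": 0},
])

```text
time: 8.9
tool_pos: [0.4106, 0.2871, 0.1557]
ee_rot: [0.0, 0.751, 0.661, -0.001]
force: [-0.3, -0.0, -0.4]
opening: 0.999
```

```bash
python3 - <<'E'
from h import *
m=camera_model("wrist"); im=capture("wrist")[:,:,::-1]; cv2.imwrite("pics/w2.png",im); go(.4125,.2885,.04,82.8)
np.save("w2.npy",m,allow_pickle=True)
c=m["intrinsics"]@(rot(m["orientation"]).T@(np.array([.4125,.2885,.05])-m["xyz"])); print(c[:2]/c[2])
E
```

```text
t 8.95 pos [0.411  0.2873 0.1564] xyaw 82.7 tilt 0.02 F [-0.2  1.   0.9] open 1.0 -> offset [  1.5   1.3 116.4] roll -0.002
[326.26272375 243.23693972]
```

View pics/w2.png

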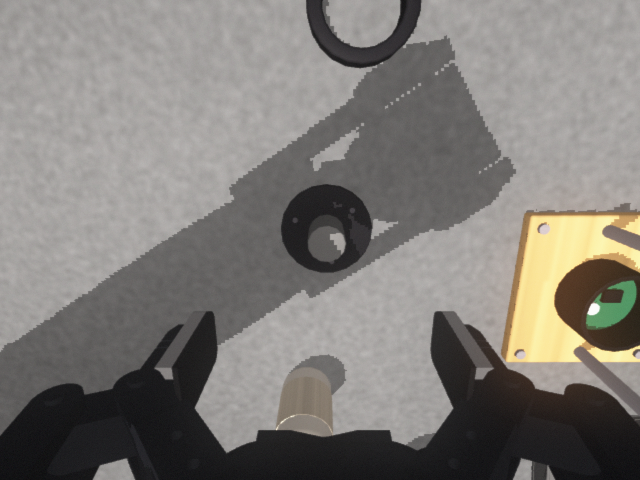

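The small cover's knob top is at (326,244), as predicted. I'm descending and grasping it.

Call:
play_rows([
  {"offset": [1, 1, 30], "roll": 0},
  {"offset": [1, 1, 70], "roll": 0},
  {"offset": [1, 1, 100], "roll": 0},
  {"offset": [1, 1, 113], "roll": 0},
  {"offset": [1, 1, 118], "roll": 0},
  {"offset": [1, 1, 118], "roll": 0},
  {"offset": [1, 1, 118], "roll": 0},
  {"offset": [1, 1, 118], "roll": 0},
  {"offset": [1, 1, 118], "roll": 0},
  {"offset": [1, 1, 118], "roll": 0},
])

```text
time: 10.2
tool_pos: [0.4113, 0.289, 0.0385]
ee_rot: [0.0, 0.75, 0.661, 0.0]
force: [0.3, 0.3, -0.4]
opening: 1.001
```

Call:
play_rows([
  {"offset": [0, 0, 0], "roll": 0},
  {"offset": [0, 0, 0], "roll": 0},
  {"offset": [0, 0, 0], "roll": 0},
  {"offset": [0, 0, 0], "roll": 0},
  {"offset": [0, 0, 0], "roll": 0},
  {"offset": [0, 0, 0], "roll": 0},
  {"offset": [0, 0, 0], "roll": 0},
  {"offset": [0, 0, -40], "roll": 0},
  {"offset": [0, 0, -100], "roll": 0},
  {"offset": [0, 0, -140], "roll": 0},
], claw=1)

```text
time: 11.45
tool_pos: [0.4116, 0.2891, 0.1807]
ee_rot: [0.0, 0.75, 0.661, 0.001]
force: [0.3, 0.8, -1.3]
opening: 0.283
```

```bash
python3 -c "
from h import *
go(.6175,.207,.17,82.8);go(.6175,.207,.086,82.8)"
```

```text
t 11.45 pos [0.4116 0.2891 0.1807] xyaw 82.8 tilt 0.11 F [ 0.3  0.8 -1.3] open 0.28 -> offset [-55.5 214.5  11. ] roll -0.0
t 11.45 pos [0.4116 0.2891 0.1807] xyaw 82.8 tilt 0.11 F [ 0.3  0.8 -1.3] open 0.28 -> offset [-55.6 214.4  95. ] roll -0.0
```

Call:
play_rows([
  {"offset": [-13, 50, 0], "roll": 0},
  {"offset": [-26, 100, 0], "roll": 0},
  {"offset": [-39, 150, 0], "roll": 0},
  {"offset": [-50, 195, 0], "roll": 0},
  {"offset": [-55, 212, 10], "roll": 0},
  {"offset": [-55, 214, 30], "roll": 0},
  {"offset": [-55, 214, 45], "roll": 0},
  {"offset": [-55, 214, 50], "roll": 0},
  {"offset": [-55, 214, 50], "roll": 0},
  {"offset": [-55, 214, 50], "roll": 0},
])

```text
time: 12.7
tool_pos: [0.6169, 0.2079, 0.1293]
ee_rot: [0.0, 0.75, 0.661, 0.001]
force: [-0.8, 0.3, -0.4]
opening: 0.284
```

```bash
python3 - <<'E'
from h import *
go(.6175,.207,.0725,82.8)
a=capture("top")[175:275,200:300,::-1]; b=capture("scene")[240:340,340:440,::-1]
go(.6175,.207,.0725,82.8)
cv2.imwrite("pics/n3.png",cv2.resize(np.hstack([a,b]),None,fx=4,fy=4,interpolation=cv2.INTER_CUBIC))
E
```

```text
t 12.7 pos [0.6169 0.2079 0.1293] xyaw 82.8 tilt 0.09 F [-0.8  0.3 -0.4] open 0.28 -> offset [-0.8  0.6 56.8] roll 0.0
t 12.8 pos [0.6171 0.2078 0.1294] xyaw 82.8 tilt 0.1 F [-0.7  1.1 -0.3] open 0.29 -> offset [-0.7  0.4 56.9] roll -0.0
```

View pics/n3.png

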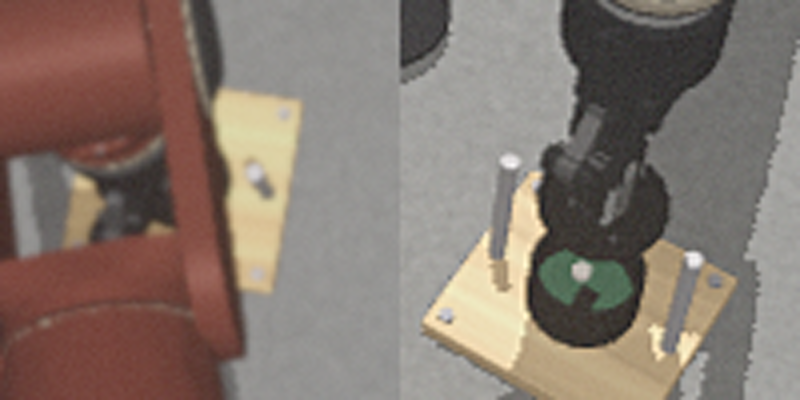

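The cover hangs level between the posts, above the empty housing. I'm lowering it to the rim.

Call:
play_rows([
  {"offset": [-1, 0, 15], "roll": 0},
  {"offset": [-1, 0, 30], "roll": 0},
  {"offset": [-1, 0, 38], "roll": 0},
  {"offset": [-1, 0, 44], "roll": 0},
  {"offset": [-1, 0, 48], "roll": 0},
  {"offset": [-1, 0, 51], "roll": 0},
  {"offset": [-1, 0, 54], "roll": 0},
  {"offset": [-1, 0, 56], "roll": 0},
  {"offset": [-1, 0, 57], "roll": 0},
  {"offset": [-1, 0, 57], "roll": 0},
])

```text
time: 14.05
tool_pos: [0.6169, 0.2066, 0.0725]
ee_rot: [0.0, 0.75, 0.661, 0.0]
force: [-2.8, -1.5, 6.5]
opening: 0.283
```

Contact came at exactly the predicted seat height, with 6.5 N. I'm releasing.

Call:
play_rows([
  {"offset": [0, 0, 0], "roll": 0},
  {"offset": [0, 0, 0], "roll": 0},
  {"offset": [0, 0, 0], "roll": 0},
  {"offset": [0, 0, 0], "roll": 0},
  {"offset": [0, 0, -5], "roll": 0},
  {"offset": [0, 0, -20], "roll": 0},
  {"offset": [0, 0, -50], "roll": 0},
  {"offset": [0, 0, -90], "roll": 0},
  {"offset": [0, 0, -125], "roll": 0},
  {"offset": [0, 0, -130], "roll": 0},
], claw=0)

```text
time: 15.3
tool_pos: [0.6187, 0.207, 0.2068]
ee_rot: [0.002, 0.75, 0.661, 0.004]
force: [0.9, 1.1, 0.6]
opening: 1.0
```

```bash
python3 - <<'E'
from h import *
go(.56,-.16,.25,-6)
E
```

```text
t 15.3 pos [0.6187 0.207  0.2068] xyaw 82.8 tilt 0.48 F [0.9 1.1 0.6] open 1.0 -> offset [-371.3  -11.8  -44.3] roll 1.55
```

Call:
play_rows([
  {"offset": [-45, 1, -5], "roll": 0.16},
  {"offset": [-95, 2, -10], "roll": 0.32},
  {"offset": [-145, 3, -15], "roll": 0.48},
  {"offset": [-195, 4, -20], "roll": 0.64},
  {"offset": [-245, 5, -23], "roll": 0.8},
  {"offset": [-295, 6, -23], "roll": 0.96},
  {"offset": [-345, 7, -23], "roll": 1.12},
  {"offset": [-385, 8, -23], "roll": 1.28},
  {"offset": [-404, 8, -23], "roll": 1.42},
  {"offset": [-406, 8, -23], "roll": 1.55},
])

```text
time: 16.55
tool_pos: [0.5726, -0.1987, 0.223]
ee_rot: [-0.0, 0.998, -0.056, -0.001]
force: [-0.7, 0.3, 0.8]
opening: 0.997
```

```bash
python3 - <<'E'
from h import *
go(.4868,.0243,.15,-6)
m=camera_model("wrist"); im=capture("wrist")[:,:,::-1]; cv2.imwrite("pics/w4.png",im)
np.save("w4.npy",m,allow_pickle=True)
go(.4868,.0243,.15,-6)
E
```

```text
t 16.55 pos [ 0.5726 -0.1987  0.223 ] xyaw -6.4 tilt 0.11 F [-0.7  0.3  0.8] open 1.0 -> offset [-110.  -212.    73.4] roll -0.007
t 16.6 pos [ 0.5727 -0.1983  0.223 ] xyaw -6.5 tilt 0.11 F [-0.4  0.1 -0.4] open 1.0 -> offset [-110.5 -211.4   73.4] roll -0.009
```

View pics/w4.png

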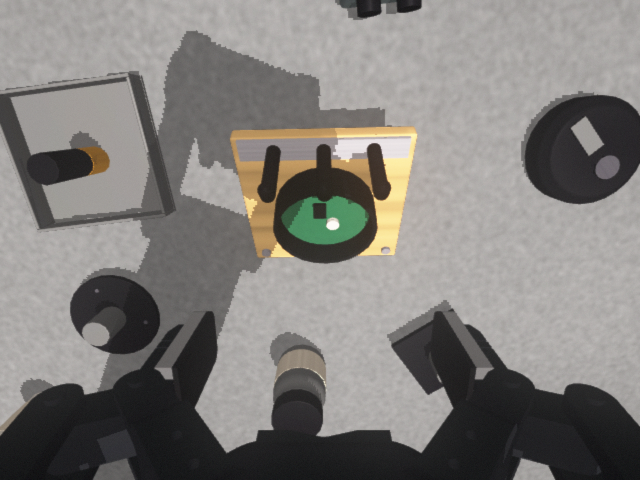

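The wrist view shows the plug lying or standing in the tray at left. The slope rim spans x 274–377 with its top at y 167. Board corners are about (231,130), (417,127), (397,257), (259,257). I'll fit the jig pose to all the views.

```bash
python3 - <<'E'
from h import *
from scipy.optimize import least_squares
np.set_printoptions(precision=4,suppress=True)
m=np.load("w4.npy",allow_pickle=True).item(); T,S=camera_model("top"),camera_model("scene")
tt=lambda p:(185+p[0]/3,175+p[1]/3); ss=lambda p:(180+p[0]/2.7,170+p[1]/2.7)
def proj(c,P): q=(np.asarray(P)-c["xyz"])@rot(c["orientation"])@c["intrinsics"].T; return q[:,:2]/q[:,2:]
pts=[(m,(65,65,-28),(231,130)),(m,(65,-65,-28),(417,127)),(m,(-65,-65,-28),(397,257)),(m,(-65,65,-28),(258,257)),
(T,(65,65,-28),tt((620,93))),(T,(65,-65,-28),tt((783,112))),(T,(-65,-65,-28),tt((756,263))),(T,(-65,65,-28),tt((597,243))),
(S,(65,65,-28),ss((158,200))),(S,(65,-65,-28),ss((30,150))),(S,(-65,65,-28),ss((234,167)))]
a=np.linspace(0,2*np.pi,361); C=np.c_[40*np.cos(a),40*np.sin(a),0*a]
ext=[(m,0,0,274),(m,0,1,377),(m,1,0,167),(T,0,0,tt((638,0))[0]),(T,0,1,tt((741,0))[0]),(T,1,0,tt((0,137))[1]),(T,1,1,tt((0,241))[1]),(S,0,0,ss((93,0))[0]),(S,0,1,ss((187,0))[0]),(S,1,0,ss((0,104))[1])]
def W(v,P): 
    A=R.from_euler("ZY",[v[3],-np.radians(30)]).as_matrix(); return v[:3]+np.asarray(P)/1000@A.T
def res(v,sp=False):
    r=[]
    for c,P,u in pts: r+=list((proj(c,W(v,[P]))[0]-u)*c["intrinsics"][0,0]**0)
    for c,ax,mx,u in ext: q=proj(c,W(v,C))[:,ax]; r.append((q.max() if mx else q.min())-u)
    return np.array(r)
for w in ("all","rim"):
    f=(lambda v:res(v)) if w=="all" else (lambda v:np.r_[res(v)[22:],(v[3]+.1)*30])
    s=least_squares(f,[.576,-.199,.068,-.1],loss="soft_l1"); print(w,s.x,np.degrees(s.x[3])); print(np.round(s.fun,1))
v=s.x
print("stubtops",proj(m,W(v,[(56,35,30),(56,0,30),(56,-35,30)])))
E
```

```text
all [ 0.5741 -0.2006  0.0745 -0.0818] -4.684191106174839
[-2.2  3.8  0.2  0.9 -1.8 -6.5  0.2 -2.6 -0.3 -0.1  0.6 -0.4 -0.  -1.
 -0.2 -0.1 -3.3  3.1 -2.3 -2.1 -0.8  0.5 -0.7  0.8 18.2  0.9  1.   2.5
 -0.8 -0.9 -1.4  1.1]
rim [ 0.5826 -0.2012  0.0646 -0.1097] -6.2856443071679955
[ 0.1 -0.9  3.9  0.6  0.4 -0.6 -4.  -2.5 -3.1  6.  -0.3]
stubtops [[269.1581 180.0729]
 [325.3805 179.9466]
 [381.613  179.8204]]
```

The y-minimum in the wrist and top views is the housing's uphill wall, not the rim. I'll refit without it and use the rim's lower edge (262) instead.

```bash
python3 - <<'E'
from h import *
from scipy.optimize import least_squares
np.set_printoptions(precision=4,suppress=True)
m=np.load("w4.npy",allow_pickle=True).item(); T,S=camera_model("top"),camera_model("scene")
tt=lambda p:(185+p[0]/3,175+p[1]/3); ss=lambda p:(180+p[0]/2.7,170+p[1]/2.7)
def proj(c,P): q=(np.asarray(P)-c["xyz"])@rot(c["orientation"])@c["intrinsics"].T; return q[:,:2]/q[:,2:]
pts=[(m,(65,65,-28),(231,130)),(m,(65,-65,-28),(417,127)),
(T,(65,65,-28),tt((620,93))),(T,(65,-65,-28),tt((783,112))),(T,(-65,-65,-28),tt((756,263))),(T,(-65,65,-28),tt((597,243))),
(S,(65,65,-28),ss((158,200))),(S,(65,-65,-28),ss((30,150))),(S,(-65,65,-28),ss((234,167)))]
n=2*len(pts)
a=np.linspace(0,2*np.pi,361); C=np.c_[40*np.cos(a),40*np.sin(a),0*a]
ext=[(m,0,0,274),(m,0,1,377),(m,1,1,262),(T,0,0,tt((638,0))[0]),(T,0,1,tt((741,0))[0]),(T,1,1,tt((0,241))[1]),(S,0,0,ss((93,0))[0]),(S,0,1,ss((187,0))[0]),(S,1,0,ss((0,104))[1])]
def W(v,P): 
    A=R.from_euler("ZY",[v[3],-np.radians(30)]).as_matrix(); return v[:3]+np.asarray(P)/1000@A.T
def res(v):
    r=[]
    for c,P,u in pts: r+=list(proj(c,W(v,[P]))[0]-u)
    for c,ax,mx,u in ext: q=proj(c,W(v,C))[:,ax]; r.append((q.max() if mx else q.min())-u)
    return np.array(r)
for w in ("all","rim"):
    f=res if w=="all" else (lambda v:np.r_[res(v)[n:],(v[3]+.09)*30])
    s=least_squares(f,[.576,-.199,.068,-.1],loss="soft_l1"); v=s.x; print(w,v,np.degrees(v[3])); print(np.round(s.fun,1))
    print("stubtops",proj(m,W(v,[(56,35,30),(56,0,30),(56,-35,30)])).ravel(), "wall top",proj(m,W(v,C-[0,0,28]))[:,1].min())
E
```

```text
all [ 0.5734 -0.2004  0.0734 -0.0855] -4.899123334169545
[-1.5  4.4 -0.   2.3 -0.3  0.2  0.6  0.  -0.3 -0.6 -0.4  0.1 -3.2  3.2
 -2.1 -2.1 -0.5  0.8 -0.6  0.5 -3.   0.7  0.8 -0.5 -0.6 -1.1  1.2]
stubtops [267.091  198.8079 324.5978 197.3062 382.2488 195.8008] wall top 161.61540287741934
rim [ 0.5706 -0.2     0.0731 -0.0924] -5.294345027138819
[-0.5  0.1 -0.   0.5  0.6  0.7  0.3 -0.3  0.5 -0.1]
stubtops [267.5385 202.9248 324.7784 201.8242 382.1233 200.7216] wall top 165.47110020583455
```

The jig fit is now consistent: rim near (0.572, -0.200, 0.073), yaw about -5°. I'm going to the large cover, with the jaw axis across the slope. The tool can't tilt, so I'll grip high on the knob and let the cover pivot between the pads as it is pressed onto the rim.

Call:
play_rows([
  {"offset": [-25, -48, 0], "roll": -0.02},
  {"offset": [-50, -96, 10], "roll": -0.02},
  {"offset": [-75, -144, 30], "roll": -0.02},
  {"offset": [-100, -190, 50], "roll": -0.02},
  {"offset": [-110, -211, 70], "roll": -0.02},
  {"offset": [-110, -211, 73], "roll": -0.02},
  {"offset": [-110, -211, 73], "roll": -0.02},
  {"offset": [-110, -211, 73], "roll": -0.02},
  {"offset": [-110, -211, 73], "roll": -0.02},
  {"offset": [-110, -211, 73], "roll": -0.02},
])

```text
time: 17.85
tool_pos: [0.4867, 0.0236, 0.1517]
ee_rot: [0.0, 0.999, -0.043, 0.0]
force: [-0.8, -0.1, 0.2]
opening: 0.998
```

```bash
python3 - <<'E'
from h import *
m=camera_model("wrist"); im=capture("wrist")[:,:,::-1]
go(.4868,.0243,.046,-5)
c=m["intrinsics"]@(rot(m["orientation"]).T@(np.array([.4868,.0243,.05])-m["xyz"])); p=(c[:2]/c[2]).round(1); print(p)
x,y=p.astype(int); cv2.imwrite("pics/w5.png",cv2.resize(im[y-75:y+75,x-75:x+75],None,fx=4,fy=4,interpolation=cv2.INTER_CUBIC)); print(x,y)
np.save("w5.npy",m,allow_pickle=True)
E
```

```text
t 17.9 pos [0.4865 0.0237 0.1516] xyaw -4.9 tilt 0.03 F [-1.2 -0.2 -0.2] open 1.0 -> offset [  0.2  -0.6 105.6] roll 0.001
[322.2 248. ]
322 248
```

View pics/w5.png

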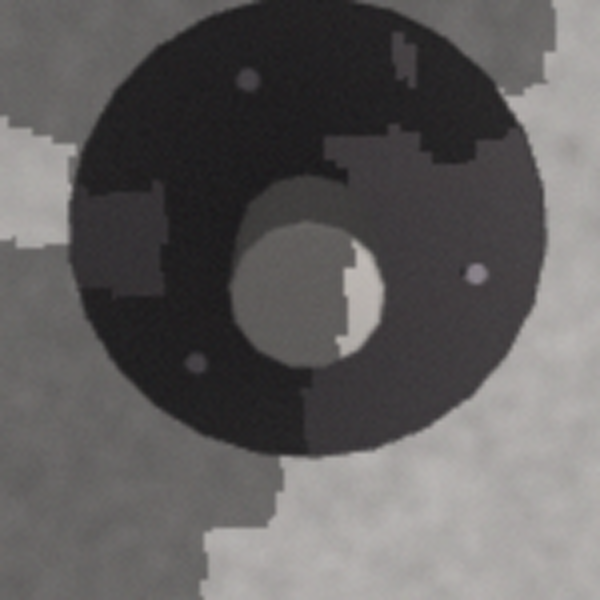

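The knob centre is within 1 mm of the prediction. Descending and gripping.

Call:
play_rows([
  {"offset": [1, 0, 30], "roll": 0},
  {"offset": [1, 0, 65], "roll": 0},
  {"offset": [1, 0, 90], "roll": 0},
  {"offset": [1, 0, 102], "roll": 0},
  {"offset": [1, 0, 106], "roll": 0},
  {"offset": [1, 0, 106], "roll": 0},
  {"offset": [1, 0, 106], "roll": 0},
  {"offset": [1, 0, 106], "roll": 0},
  {"offset": [1, 0, 106], "roll": 0},
  {"offset": [1, 0, 106], "roll": 0},
])

```text
time: 19.15
tool_pos: [0.4873, 0.024, 0.0455]
ee_rot: [0.0, 0.999, -0.043, 0.0]
force: [-0.3, -0.6, 0.7]
opening: 1.0
```

Call:
play_rows([
  {"offset": [0, 0, 0], "roll": 0},
  {"offset": [0, 0, 0], "roll": 0},
  {"offset": [0, 0, 0], "roll": 0},
  {"offset": [0, 0, 0], "roll": 0},
  {"offset": [0, 0, 0], "roll": 0},
  {"offset": [0, 0, 0], "roll": 0},
  {"offset": [0, 0, 0], "roll": 0},
  {"offset": [0, 0, -40], "roll": 0},
  {"offset": [0, 0, -100], "roll": 0},
  {"offset": [0, 0, -130], "roll": 0},
], claw=1)

```text
time: 20.4
tool_pos: [0.4882, 0.0239, 0.1783]
ee_rot: [0.0, 0.999, -0.043, 0.002]
force: [1.3, -0.4, -0.9]
opening: 0.279
```

```bash
python3 - <<'E'
from h import *
np.set_printoptions(precision=4,suppress=True)
rim=np.array([.572,-.200,.0733]); A=R.from_euler("ZY",[np.radians(-5),-np.radians(30)]).as_matrix()
h=29.; 
# contact point P on knob; TCP = P + (0,0,.046-.041)
for th in (30,25,20,15,10,5,0):
    a=np.radians(th); cz=min(44*np.sin(a),40*np.tan(a)); 
    P=np.array([h*np.sin(a),0,cz+h*np.cos(a)])/1000
    print(th, rim+A@P+[0,0,.005])
a=np.radians(30);P=rim+A@(np.array([h*.5,0,22+h*.866+18])/1000)+[0,0,.005]
go(P[0],P[1],.18,-5); print(P)
E
```

```text
30 [ 0.561  -0.199   0.1264]
25 [ 0.5602 -0.199   0.1233]
20 [ 0.5597 -0.1989  0.1195]
15 [ 0.5592 -0.1989  0.1156]
10 [ 0.5586 -0.1988  0.1117]
5 [ 0.558  -0.1988  0.1076]
0 [ 0.5576 -0.1987  0.1034]
t 20.4 pos [0.4882 0.0239 0.1783] xyaw -4.9 tilt 0.21 F [ 1.3 -0.4 -0.9] open 0.28 -> offset [ 82.6 216.   -1.4] roll 0.002
[ 0.5521 -0.1983  0.1419]
```

The pivot path is nearly vertical, from TCP z of about 0.126 to 0.103. A straight descent would catch the middle stub, so I'll approach along the slope normal from the downhill side.

Call:
play_rows([
  {"offset": [15, 45, 0], "roll": 0},
  {"offset": [30, 90, 0], "roll": 0},
  {"offset": [45, 135, 0], "roll": 0},
  {"offset": [60, 180, 0], "roll": 0},
  {"offset": [69, 208, 5], "roll": 0},
  {"offset": [71, 217, 12], "roll": 0},
  {"offset": [71, 218, 14], "roll": 0},
  {"offset": [71, 218, 14], "roll": 0},
  {"offset": [71, 218, 14], "roll": 0},
  {"offset": [71, 218, 14], "roll": 0},
])

```text
time: 21.65
tool_pos: [0.5396, -0.1986, 0.1617]
ee_rot: [0.0, 0.999, -0.042, 0.0]
force: [-0.1, -0.8, -1.3]
opening: 0.278
```

```bash
python3 - <<'E'
from h import *
go(.562,-.199,.127,-5)
b=capture("scene")[190:290,170:300,::-1];m=camera_model("wrist"); w=capture("wrist")[:,:,::-1]
go(.562,-.199,.127,-5)
cv2.imwrite("pics/s6.png",np.hstack([cv2.resize(b,(468,360),interpolation=cv2.INTER_CUBIC),cv2.resize(w[100:400,190:460],(324,360))]))
E
```

```text
t 21.65 pos [ 0.5396 -0.1986  0.1617] xyaw -4.8 tilt 0.03 F [-0.1 -0.8 -1.3] open 0.28 -> offset [22.3 -1.5 34.7] roll 0.003
t 21.75 pos [ 0.5396 -0.1989  0.1617] xyaw -4.8 tilt 0.03 F [-0.7 -0.4 -1.8] open 0.28 -> offset [22.3 -1.8 34.7] roll 0.003
```

View pics/s6.png

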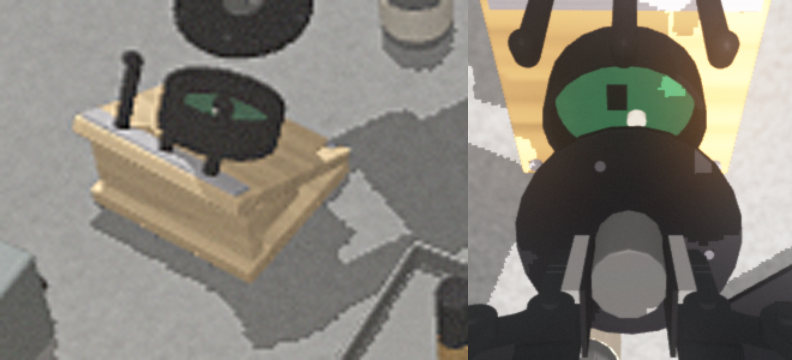

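The cover is laterally centred on the housing, downhill of it and clear of the stubs. I'm moving in along the slope normal to first contact.

Call:
play_rows([
  {"offset": [4, -1, 6], "roll": 0},
  {"offset": [8, -1, 12], "roll": 0},
  {"offset": [12, -1, 18], "roll": 0},
  {"offset": [15, -1, 23], "roll": 0},
  {"offset": [18, -1, 27], "roll": 0},
  {"offset": [20, -1, 30], "roll": 0},
  {"offset": [21, -1, 32], "roll": 0},
  {"offset": [22, -1, 34], "roll": 0},
  {"offset": [22, -1, 35], "roll": 0},
  {"offset": [22, -1, 35], "roll": 0},
])

```text
time: 23.0
tool_pos: [0.56, -0.2002, 0.1282]
ee_rot: [-0.0, 0.999, -0.042, -0.002]
force: [-12.1, 2.3, 11.4]
opening: 0.276
```

Contact occurred close to the predicted height, with the force pointing off the rim as expected. I'm pressing down to pivot the cover.

Call:
play_rows([
  {"offset": [0, 0, 1], "roll": 0},
  {"offset": [0, 0, 2], "roll": 0},
  {"offset": [-1, 0, 4], "roll": 0},
  {"offset": [-1, 0, 5], "roll": 0},
  {"offset": [-1, 0, 6], "roll": 0},
  {"offset": [-1, 0, 7], "roll": 0},
  {"offset": [-2, 0, 8], "roll": 0},
  {"offset": [-2, 0, 9], "roll": 0},
  {"offset": [-2, 0, 10], "roll": 0},
  {"offset": [-2, 0, 10], "roll": 0},
])

```text
time: 24.25
tool_pos: [0.5572, -0.2005, 0.1185]
ee_rot: [0.0, 0.999, -0.043, -0.003]
force: [-16.4, 1.7, 13.3]
opening: 0.278
```

```bash
python3 - <<'E'
from h import *
b=capture("scene")[190:290,170:300,::-1];w=capture("wrist")[:,:,::-1]
go(.558,-.199,.103,-5); print(readout.observe()["moment"])
cv2.imwrite("pics/s7.png",np.hstack([cv2.resize(b,(468,360),interpolation=cv2.INTER_CUBIC),cv2.resize(w[100:400,190:460],(324,360))]))
E
```

```text
t 24.35 pos [ 0.5572 -0.2005  0.1185] xyaw -4.9 tilt 0.39 F [-16.8   0.6  14.7] open 0.28 -> offset [ 0.8 -1.6 15.5] roll 0.002
[ 0.22844008  2.2625372  -0.03783772]
```

View pics/s7.png

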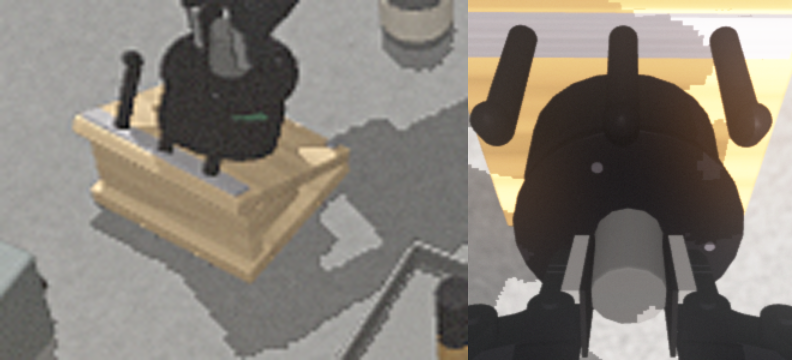

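Green is still visible on the downhill side, so the cover is partly rotated. The knob leans more and the force stays steady near 15 N, which means the pivot works. Continuing down.

Call:
play_rows([
  {"offset": [0, 0, 2], "roll": 0},
  {"offset": [0, 0, 4], "roll": 0},
  {"offset": [0, 0, 6], "roll": 0},
  {"offset": [0, 0, 7], "roll": 0},
  {"offset": [0, 0, 8], "roll": 0},
  {"offset": [0, 0, 9], "roll": 0},
  {"offset": [0, 0, 10], "roll": 0},
  {"offset": [0, 0, 11], "roll": 0},
  {"offset": [0, 0, 12], "roll": 0},
  {"offset": [0, 0, 12], "roll": 0},
])

```text
time: 25.6
tool_pos: [0.5576, -0.2001, 0.1082]
ee_rot: [-0.0, 0.999, -0.043, -0.003]
force: [-18.6, 5.6, 22.0]
opening: 0.277
```

Call:
play_rows([
  {"offset": [0, 0, 1], "roll": 0},
  {"offset": [0, 0, 2], "roll": 0},
  {"offset": [0, 0, 2], "roll": 0},
  {"offset": [0, 0, 3], "roll": 0},
  {"offset": [0, 0, 3], "roll": 0},
  {"offset": [0, 0, 4], "roll": 0},
  {"offset": [0, 0, 4], "roll": 0},
  {"offset": [0, 0, 4], "roll": 0},
  {"offset": [0, 0, 4], "roll": 0},
  {"offset": [0, 0, 4], "roll": 0},
])

```text
time: 26.85
tool_pos: [0.5587, -0.2001, 0.1069]
ee_rot: [-0.0, 0.999, -0.043, -0.002]
force: [-22.3, 8.0, 32.4]
opening: 0.276
```

```bash
python3 - <<'E'
from h import *
b=capture("scene")[190:290,170:300,::-1];w=capture("wrist")[:,:,::-1]
go(.558,-.199,.103,-5); print(readout.observe()["moment"])
cv2.imwrite("pics/s8.png",np.hstack([cv2.resize(b,(468,360),interpolation=cv2.INTER_CUBIC),cv2.resize(w[100:400,190:460],(324,360))]))
E
```

```text
t 26.95 pos [ 0.5587 -0.2001  0.1069] xyaw -4.9 tilt 0.25 F [-22.5   8.1  32. ] open 0.28 -> offset [-0.7 -1.   3.9] roll 0.002
[ 1.19775515  3.31737311 -0.13447864]
```

View pics/s8.png

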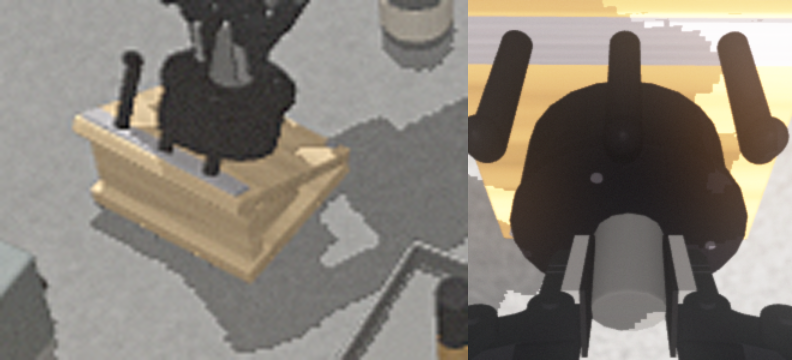

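Force is now about 39 N along the slope normal, no gap is visible, and motion has stopped. The cover appears seated. I'll relieve the load, then release and rise.

Call:
play_rows([
  {"offset": [0, 0, -1], "roll": 0},
  {"offset": [0, 0, -2], "roll": 0},
  {"offset": [0, 0, -3], "roll": 0},
  {"offset": [0, 0, -3], "roll": 0},
  {"offset": [0, 0, -4], "roll": 0},
  {"offset": [0, 0, -4], "roll": 0},
  {"offset": [0, 0, -4], "roll": 0},
  {"offset": [0, 0, -4], "roll": 0},
  {"offset": [0, 0, -4], "roll": 0},
  {"offset": [0, 0, -4], "roll": 0},
])

```text
time: 28.2
tool_pos: [0.5588, -0.2001, 0.1073]
ee_rot: [-0.0, 0.999, -0.043, -0.001]
force: [-11.8, 3.8, 16.0]
opening: 0.278
```

Call:
play_rows([
  {"offset": [0, 0, 0], "roll": 0},
  {"offset": [0, 0, 0], "roll": 0},
  {"offset": [0, 0, 0], "roll": 0},
  {"offset": [0, 0, 0], "roll": 0},
  {"offset": [0, 0, 0], "roll": 0},
  {"offset": [0, 0, -10], "roll": 0},
  {"offset": [-5, 0, -30], "roll": 0},
  {"offset": [-20, 0, -60], "roll": 0},
  {"offset": [-30, 0, -90], "roll": 0},
  {"offset": [-30, 0, -110], "roll": 0},
], claw=0)

```text
time: 29.45
tool_pos: [0.5299, -0.1978, 0.2178]
ee_rot: [0.001, 0.999, -0.043, 0.002]
force: [-0.4, 0.5, -0.1]
opening: 1.002
```

I've used all 12 picture views, so I'll check numerically. I'll look for the knob-top and screw-dot blobs inside the flange and compare them with the seated prediction.

```bash
cat >> h.py <<'E'
RIM=np.array([.572,-.200,.0733]); A=R.from_euler("ZY",[np.radians(-5),-np.radians(30)]).as_matrix()
def proj(c,P): q=(np.asarray(P)-c["xyz"])@rot(c["orientation"])@c["intrinsics"].T; return q[:,:2]/q[:,2:]
def blobs(m,im,o,B,rad=.044,zk=.006):
    a=np.linspace(0,2*np.pi,90); c=np.c_[.9*rad*np.cos(a),.9*rad*np.sin(a),0*a+zk]@B.T+o
    msk=np.zeros(im.shape[:2],np.uint8); cv2.fillPoly(msk,[proj(m,c).astype(np.int32)],1)
    g=cv2.cvtColor(np.ascontiguousarray(im),cv2.COLOR_RGB2GRAY); th=cv2.morphologyEx(g,cv2.MORPH_TOPHAT,np.ones((7,7)))
    n,l,st,ce=cv2.connectedComponentsWithStats(((th>12)&(msk>0)).astype(np.uint8))
    print("dots",[(ce[i].round(1).tolist(),int(st[i,4])) for i in range(1,n) if 3<=st[i,4]<60])
    k=np.array([[0,0,.038]])@B.T+o; k=proj(m,k)[0]; print("knobtop pred",k.round(1)); return g,k
E
python3 - <<'E'
from h import *
m=camera_model("wrist"); im=capture("wrist"); np.savez("wa.npz",im=im); np.save("wa.npy",m,allow_pickle=True)
g,k=blobs(m,im,RIM,A); x,y=k.astype(int)
for r in range(y-60,y+46,3): print("".join("%4d"%v for v in g[r,x-72:x+73:4]))
go(.40,-.25,.3,-5)
E
```

```text
dots [([305.8, 150.7], 32), ([322.0, 174.0], 3), ([365.8, 197.1], 23), ([294.7, 213.1], 11), ([327.7, 214.0], 32), ([301.0, 215.0], 3)]
knobtop pred [320.8 210.5]
 144 143 145 146 143  75  34  36  37  32  34  34  32  33  63  61  34  31  34  34  34  38  39  36  46  48  50  52  52  52  56  52 226 226 226 227 226
 147 144 144 144 144  53  36  32  34  34  32  33  34  31  52  50  32  32  35  34  32  36  38  37  45  48  49  50  52  50  56  56 158 219 218 219 219
 142 141 140 140 141  44  38  35  34  35  32  33  30  31  32  32  32  33  31  33  35  33  38  37  46  48  48  51  51  53  52  54  60 219 218 218 219
 142 138 138 139 135  35  36  36  33  34  33  33  30  33  28  31  27  31  30  34  33  33  36  45  44  48  46  50  51  52  53  56  56 209 217 217 217
 147 146 147 147  78  36  37  33  35  34  32  35  33  32  31  34  30  29  33  33  32  33  34  41  45  46  48  49  45  46  50  49  52  92 221 221 222
 155 154 154 153  44  36  38  35  34  35  34  35  32  29  28  32  29  30  29  33  36  36  35  38  37  47  47  51  45  47  49  48  50  55 229 228 228
 160 158 159 159  39  34  38  35  32  33  3
[... 3855 characters left out ...]
 180 183 182 181 180 180 178 183 183 181 180 180 176 180 180 188 191 191 185 185 182 186 190 187 180 182 186 182 183 192 188
 108 114 112 117 174 180 184 181 185 174 184 183 179 179 176 176 181 183 183 182 180 185 185 186 186 190 184 181 186 188 186 180 189 187 179 188 186
 113 116 116 116 179 177 184 178 184 174 183 182 177 172 185 183 182 186 187 181 187 183 181 182 178 184 185 183 190 185 188 189 186 183 181 183 187
 115 113 114 133 177 177 181 180 179 180 177 176 174 183 185 179 173 185 181 178 180 184 185 185 177 180 182 185 186 187 191 187 179 185 184 182 185
t 29.5 pos [ 0.5313 -0.1984  0.2205] xyaw -4.9 tilt 0.47 F [ 0.6 -0.3  1.8] open 1.0 -> offset [-125.8   62.9  -80.3] roll 0.002
```

The knob top is at (321,217.5) and the three screw dots are clear. From the earlier close view I know where the dots sit on the cover, so a PnP fit gives its pose.

```bash
cat > pnp.py <<'E'
from h import *
from scipy.optimize import least_squares
np.set_printoptions(precision=4,suppress=True)
m5=np.load("w5.npy",allow_pickle=True).item(); w=lambda u,z:atz(ray(m5,u),z)
k=w((323.75,246.75),.05); D=[w((247+x/4,173+y/4),.018)-k for x,y in((248,79),(476,273),(196,363))]
Rt=R.from_euler("z",-np.radians(-4.9)).as_matrix()   # express in tool-x aligned frame
D=[Rt@np.r_[d[:2],0] for d in D]; D=np.array(D)
print("dots r",np.linalg.norm(D,axis=1),"ang",np.degrees(np.arctan2(D[:,1],D[:,0])))
c=np.mean(D,0)
a=np.radians(np.mean([(np.degrees(np.arctan2(d[1],d[0]))+o) for d,o in zip(D,(0,0,0))])) 
OBJ=np.vstack([D+[0,0,.006],[[0,0,.038]]])
def fit(views):
    def f(v):
        B=R.from_rotvec(v[3:]).as_matrix(); P=OBJ@B.T+v[:3]
        return np.concatenate([(proj(m,P)-u).ravel() for m,u in views])
    s=least_squares(f,np.r_[RIM,R.from_matrix(A).as_rotvec()]); B=R.from_rotvec(s.x[3:]).as_matrix(); z=B[:,2]
    print("seat",s.x[:3],"rel in rim frame mm",(A.T@(s.x[:3]-RIM)*1e3).round(1),"tilt from vertical",np.degrees(np.arccos(z[2])).round(2),"in rim frame z",(A.T@z).round(3),"res",s.fun.round(1))
E
python3 - <<'E'
from pnp import *
ma=np.load("wa.npy",allow_pickle=True).item()
fit([(ma,np.array([[305.8,150.7],[365.8,197.1],[294.7,213.1],[321,217.5]]))])
E
```

```text
dots r [0.0313 0.0319 0.0321] ang [  19.414  -101.9525  139.4476]
seat [ 0.5667 -0.2007  0.0784] rel in rim frame mm [-2.  -1.2  7. ] tilt from vertical 26.93 in rim frame z [0.055 0.035 0.998] res [ 0.6  0.1 -0.  -0.6 -0.1  0.4 -0.5  0.2]
```

A single view is weak on depth and tilt: it gives about 3° and 7 mm, with high uncertainty. I'll take two more wrist views from either side.

Call:
play_rows([
  {"offset": [5, -20, 0], "roll": 0},
  {"offset": [10, -40, 0], "roll": 0},
  {"offset": [15, -60, 0], "roll": 0},
  {"offset": [15, -60, 0], "roll": 0},
  {"offset": [15, -60, 0], "roll": 0},
  {"offset": [15, -60, 0], "roll": 0},
  {"offset": [15, -60, 0], "roll": 0},
  {"offset": [15, -60, 0], "roll": 0},
  {"offset": [15, -60, 0], "roll": 0},
  {"offset": [15, -60, 0], "roll": 0},
])

```text
time: 30.75
tool_pos: [0.5496, -0.139, 0.2143]
ee_rot: [0.0, 0.999, -0.043, 0.0]
force: [0.4, -0.5, -0.9]
opening: 0.998
```

```bash
python3 - <<'E'
from h import *
m=camera_model("wrist"); im=capture("wrist"); np.save("wb.npy",m,allow_pickle=True); np.save("wb_im.npy",im); blobs(m,im,RIM,A); go(.55,-.26,.22,-5)
E
```

```text
dots [([398.9, 173.4], 33), ([410.0, 196.0], 5), ([449.0, 216.2], 8), ([417.0, 226.0], 3), ([426.6, 229.3], 15), ([375.4, 233.0], 14)]
knobtop pred [412.3 232.7]
t 30.8 pos [ 0.5496 -0.139   0.2143] xyaw -4.9 tilt 0.0 F [-0.2 -0.   0.4] open 1.0 -> offset [ 10.7 120.6  -5.7] roll 0.002
```

Call:
play_rows([
  {"offset": [0, 40, 0], "roll": 0},
  {"offset": [0, 80, 0], "roll": 0},
  {"offset": [0, 120, 0], "roll": 0},
  {"offset": [0, 120, 0], "roll": 0},
  {"offset": [0, 120, 0], "roll": 0},
  {"offset": [0, 120, 0], "roll": 0},
  {"offset": [0, 120, 0], "roll": 0},
  {"offset": [0, 120, 0], "roll": 0},
  {"offset": [0, 120, 0], "roll": 0},
  {"offset": [0, 120, 0], "roll": 0},
])

```text
time: 32.05
tool_pos: [0.5395, -0.2584, 0.2143]
ee_rot: [0.0, 0.999, -0.043, 0.0]
force: [-0.7, 0.2, -0.9]
opening: 1.001
```

```bash
python3 - <<'E'
from h import *
m=camera_model("wrist"); im=capture("wrist"); np.save("wc.npy",m,allow_pickle=True); np.save("wc_im.npy",im); blobs(m,im,RIM,A)
P=[(x,y,.006) for x,y in ()]
from pnp import OBJ
for n in "abc":
    mm=np.load(f"w{n}.npy",allow_pickle=True).item(); print(n,proj(mm,OBJ@A.T+RIM).round(1).tolist())
E
```

```text
dots [([214.9, 173.5], 31), ([235.0, 196.0], 5), ([282.6, 217.7], 22), ([237.8, 233.7], 19), ([244.0, 236.5], 6)]
knobtop pred [231.  232.8]
dots r [0.0313 0.0319 0.0321] ang [  19.414  -101.9525  139.4476]
a [[305.1, 144.2], [363.8, 187.1], [293.8, 205.1], [320.8, 210.5]]
b [[396.8, 166.6], [446.4, 207.1], [372.8, 224.1], [412.3, 232.7]]
c [[215.2, 166.7], [282.6, 207.2], [216.5, 224.2], [231.0, 232.8]]
```

```bash
python3 - <<'E'
from pnp import *
M={n:np.load(f"w{n}.npy",allow_pickle=True).item() for n in "abc"}
obs={0:[("a",305.8,150.7),("b",398.9,173.4),("c",214.9,173.5)],1:[("a",365.8,197.1),("b",449,216.2),("c",282.6,217.7)],2:[("a",294.7,213.1),("b",375.4,233.)]}
X=[]
for i,o in obs.items():
    x,e=tri([ray(M[n],(u,v)) for n,u,v in o]); X.append(x); print(i,x,e,"rim frame",(A.T@(x-RIM)*1e3).round(1),"nominal",(OBJ[i]*1e3).round(1))
n=np.cross(X[1]-X[0],X[2]-X[0]); n/=np.linalg.norm(n)*np.sign(n[2]); print("tilt",np.degrees(np.arccos(n[2])),"yaw",np.degrees(np.arctan2(-n[1],-n[0])),[np.linalg.norm(X[i]-X[j]) for i,j in((0,1),(0,2),(1,2))],[np.linalg.norm(OBJ[i]-OBJ[j]) for i,j in((0,1),(0,2),(1,2))])
ib=np.load("wb_im.npy");g=cv2.cvtColor(ib,cv2.COLOR_RGB2GRAY);print(g[210:224,440:458])
# reference: rim plane check from board corners & w4 (wrist only) vs fit
m=np.load("w4.npy",allow_pickle=True).item()
print("w4 pred corners",proj(m,RIM+np.array([(65,65,-28),(65,-65,-28)])/1e3@A.T).round(1))
E
```

```text
dots r [0.0313 0.0319 0.0321] ang [  19.414  -101.9525  139.4476]
0 [ 0.5915 -0.192   0.0978] 8.66012794446867e-05 rim frame [28.5  9.7 11.9] nominal [29.5 10.4  6. ]
1 [ 0.5547 -0.2305  0.0816] 0.0006516178838528724 rim frame [ -8.5 -31.9  14.4] nominal [ -6.6 -31.2   6. ]
2 [ 0.5453 -0.1779  0.0747] 0.0001867466638749212 rim frame [-24.   19.7  15.4] nominal [-24.4  20.9   6. ]
tilt 26.103746451053365 yaw -5.156925342469293 [np.float64(0.055711595274838356), np.float64(0.05360330559275833), np.float64(0.0538709053714648)] [np.float64(0.055125029240753444), np.float64(0.0549119972022789), np.float64(0.05503574243172324)]
[[ 49  48  48  51  50  52  51  49  51  52  51  52  54  51  51  53  53  53]
 [ 49  51  47  49  52  50  51  52  50  50  51  53  53  52  54  52  54  53]
 [ 48  49  49  48  50  50  49  51  52  51  52  52  52  52  53  54  54  53]
 [ 49  52  49  50  50  49  51  51  50  51  52  51  52  51  55  54  55  56]
 [ 49  50  50  50  52  50  52  49  51  52  53  53  52  52  52  55  53  54]
 [ 51  49  51  49  52  49  49  51  53  58  70  70  63  55  50  55  54  57]
 [ 50  47  49  51  51  51  52  52  65  89 107 108  98  68  54  55  52  53]
 [ 52  49  50  52  51  48  50  60  91 108 113 113 110  80  58  53  53  52]
 [ 52  51  54  52  51  53  51  69 105 114 111 114 107  74  56  53  54  55]
 [ 49  52  49  50  52  52  52  61 101 108 108 107  81  59  54  52  55  56]
 [ 53  52  52  51  51  50  52  53  62  68  67  62  56  55  53  54  53  54]
 [ 52  50  52  49  51  50  51  50  52  52  53  52  51  51  52  54  54  53]
 [ 53  51  51  53  52  53  53  52  52  51  53  53  54  55  51  55  53  52]
 [ 54  52  53  50  50  52  52  54  53  53  52  53  54  54  50  55  54  54]]
w4 pred corners [[229.5 136.5]
 [416.5 131.7]]
```

One centroid in view b was clipped by the mask; it should be (450.5,217.6). I'll refit rigidly, and also re-solve the empty-rim height from the wrist's own view for comparison.

```bash
cat >> pnp.py <<'E'
def rigid(views):  # views: list of (model, idx, u, v)
    def f(v):
        B=R.from_rotvec(v[3:]).as_matrix(); P=OBJ@B.T+v[:3]
        return np.concatenate([proj(m,P[i:i+1])[0]-(a,b) for m,i,a,b in views])
    s=least_squares(f,np.r_[RIM,R.from_matrix(A).as_rotvec()],loss="soft_l1"); z=R.from_rotvec(s.x[3:]).as_matrix()[:,2]
    C=np.linalg.inv(s.jac.T@s.jac)*.3**2
    print("seat",s.x[:3],"tilt",np.degrees(np.arccos(z[2])).round(2),"yaw",np.degrees(np.arctan2(-z[1],-z[0])).round(2),"sd mm",(np.sqrt(np.diag(C))[:3]*1e3).round(2),"sd deg",np.degrees(np.sqrt(np.diag(C))[3:]).round(2),"res",f(s.x).round(1))
E
python3 - <<'E'
from pnp import *
# idealise dots: 120 deg apart, r 31.8
a0=np.radians(np.mean([19.414,-101.95+120,139.447-120])); OBJ[:3]=[(.0318*np.cos(a0+d),.0318*np.sin(a0+d),.006) for d in (0,-2*np.pi/3,2*np.pi/3)]
M={n:np.load(f"w{n}.npy",allow_pickle=True).item() for n in "abc"}
V=[("a",0,305.8,150.7),("b",0,398.9,173.4),("c",0,214.9,173.5),("a",1,365.8,197.1),("b",1,450.3,217.5),("c",1,282.6,217.7),("a",2,294.7,213.1),("b",2,375.4,233.)]
rigid([(M[n],i,u,v) for n,i,u,v in V]); rigid([(M[n],i,u,v) for n,i,u,v in V]+[(M["a"],3,321,217.5)]); rigid([(M[n],i,u,v) for n,i,u,v in V if n!="a"])
go(.554,-.2,.16,-5)
E
```

```text
dots r [0.0313 0.0319 0.0321] ang [  19.414  -101.9525  139.4476]
seat [ 0.5664 -0.2007  0.0794] tilt 27.39 yaw -13.04 sd mm [0.12 0.09 0.39] sd deg [0.4  0.33 0.16] res [ 0.1 -0.  -0.1  0.  -0.1 -0.   0.2 -0.1  0.2  0.1  0.1 -0.   0.   0.3
 -0.5 -0.3]
seat [ 0.5664 -0.2007  0.0793] tilt 26.73 yaw -10.98 sd mm [0.12 0.09 0.39] sd deg [0.37 0.32 0.16] res [ 0.4 -0.2  0.2 -0.1  0.2 -0.2  0.2 -0.4  0.1 -0.3  0.3 -0.4 -0.1  0.8
 -0.5  0.2 -1.1  0.9]
seat [ 0.5663 -0.2007  0.0795] tilt 27.03 yaw -12.56 sd mm [0.15 0.13 0.43] sd deg [0.53 0.4  0.21] res [-0.1  0.  -0.  -0.   0.2  0.   0.2 -0.1 -0.4  0. ]
t 32.1 pos [ 0.5394 -0.2585  0.2143] xyaw -4.9 tilt 0.0 F [-0.1 -0.1  0.6] open 1.0 -> offset [  9.5 -59.5  54.3] roll 0.002
```

Every fit puts the large cover about 3–4° short of flush. I'll shut the fingers and press straight down on the knob top, which turns the cover about its uphill rim contact into the seat.

Call:
play_rows([
  {"offset": [3, -20, 0], "roll": 0},
  {"offset": [6, -45, 0], "roll": 0},
  {"offset": [8, -60, 0], "roll": 0},
  {"offset": [8, -60, 20], "roll": 0},
  {"offset": [8, -60, 45], "roll": 0},
  {"offset": [8, -60, 60], "roll": 0},
  {"offset": [8, -60, 67], "roll": 0},
  {"offset": [8, -60, 67], "roll": 0},
  {"offset": [8, -60, 67], "roll": 0},
  {"offset": [8, -60, 67], "roll": 0},
], claw=1)

```text
time: 33.35
tool_pos: [0.553, -0.1997, 0.1484]
ee_rot: [0.0, 0.999, -0.043, 0.001]
force: [-0.8, 0.1, -0.5]
opening: 0.002
```

Call:
play_rows([
  {"offset": [0, 0, 4], "roll": 0},
  {"offset": [0, 0, 7], "roll": 0},
  {"offset": [0, 0, 10], "roll": 0},
  {"offset": [0, 0, 12], "roll": 0},
  {"offset": [0, 0, 14], "roll": 0},
  {"offset": [0, 0, 16], "roll": 0},
  {"offset": [0, 0, 17], "roll": 0},
  {"offset": [0, 0, 18], "roll": 0},
  {"offset": [0, 0, 18], "roll": 0},
  {"offset": [0, 0, 18], "roll": 0},
])

```text
time: 34.6
tool_pos: [0.5528, -0.2, 0.1311]
ee_rot: [0.001, 0.999, -0.043, 0.0]
force: [-3.3, 0.5, 6.7]
opening: 0.0
```

Contact at 0.131 with 6.7 N. Pressing a little more.

Call:
play_rows([
  {"offset": [0, 0, 1], "roll": 0},
  {"offset": [0, 0, 2], "roll": 0},
  {"offset": [0, 0, 3], "roll": 0},
  {"offset": [0, 0, 4], "roll": 0},
  {"offset": [0, 0, 5], "roll": 0},
  {"offset": [0, 0, 5], "roll": 0},
  {"offset": [0, 0, 5], "roll": 0},
  {"offset": [0, 0, 5], "roll": 0},
  {"offset": [0, 0, 5], "roll": 0},
  {"offset": [0, 0, 5], "roll": 0},
])

```text
time: 35.85
tool_pos: [0.553, -0.2006, 0.1302]
ee_rot: [0.001, 0.999, -0.042, 0.0]
force: [-14.6, 3.3, 24.8]
opening: 0.002
```

Call:
play_rows([
  {"offset": [0, 0, -20], "roll": 0},
  {"offset": [0, 0, -50], "roll": 0},
  {"offset": [-10, -40, -85], "roll": 0},
  {"offset": [-10, -60, -85], "roll": 0},
  {"offset": [-10, -60, -85], "roll": 0},
  {"offset": [-10, -60, -85], "roll": 0},
  {"offset": [-10, -60, -85], "roll": 0},
  {"offset": [-10, -60, -85], "roll": 0},
  {"offset": [-10, -60, -85], "roll": 0},
  {"offset": [-10, -60, -85], "roll": 0},
], claw=0)

```text
time: 37.1
tool_pos: [0.5477, -0.1389, 0.2093]
ee_rot: [-0.0, 0.999, -0.043, -0.0]
force: [-0.8, 0.7, -0.2]
opening: 0.995
```

```bash
cat >> pnp.py <<'E'
a0=np.radians(np.mean([19.414,-101.95+120,139.447-120])); OBJ[:3]=[(.0318*np.cos(a0+d),.0318*np.sin(a0+d),.006) for d in (0,-2*np.pi/3,2*np.pi/3)]
def dots(m,im,seat):  # centroid of bright spot near each predicted dot, skipping those not found
    g=cv2.cvtColor(np.ascontiguousarray(im),cv2.COLOR_RGB2GRAY); th=cv2.morphologyEx(g,cv2.MORPH_TOPHAT,np.ones((9,9))).astype(float); out=[]
    for i,p in enumerate(proj(m,OBJ[:3]@A.T+seat)):
        x,y=p.round().astype(int); w=th[y-10:y+11,x-10:x+11].copy(); w[w<10]=0
        n,l,st,ce=cv2.connectedComponentsWithStats((w>0).astype(np.uint8)); c=[j for j in range(1,n) if 6<=st[j,4]<=40 and max(st[j,2],st[j,3])<=8]
        if len(c)==1:
            q=w*(l==c[0]); Y,X=np.mgrid[:21,:21]; out.append((m,i,x-10+(q*X).sum()/q.sum(),y-10+(q*Y).sum()/q.sum()))
    print("found",[(o[1],round(o[2],1),round(o[3],1)) for o in out]); return out
E
python3 - <<'E'
from pnp import *
import pickle
m=camera_model("wrist"); im=capture("wrist"); v=dots(m,im,[.5664,-.2007,.0785]); pickle.dump(v,open("vb","wb")); np.savez("im_d.npz",im=im)
V=[("b",0,398.9,173.4),("c",0,214.9,173.5),("b",1,450.3,217.5),("c",1,282.6,217.7),("b",2,375.4,233.)]
mb=np.load("wb.npy",allow_pickle=True).item(); dots(mb,np.load("wb_im.npy"),[.5664,-.2007,.0785]); mc=np.load("wc.npy",allow_pickle=True).item(); dots(mc,np.load("wc_im.npy"),[.5664,-.2007,.0785])
print(m["xyz"],mb["xyz"])
E
```

```text
dots r [0.0313 0.0319 0.0321] ang [  19.414  -101.9525  139.4476]
found [(0, np.float64(399.5), np.float64(170.8)), (1, np.float64(451.9), np.float64(214.7)), (2, np.float64(375.3), np.float64(231.9))]
found [(0, np.float64(398.8), np.float64(173.5)), (1, np.float64(450.2), np.float64(217.6)), (2, np.float64(375.0), np.float64(233.7))]
found [(0, np.float64(214.9), np.float64(173.6)), (1, np.float64(282.7), np.float64(217.4))]
[ 0.6267 -0.1457  0.3379] [ 0.6287 -0.1458  0.343 ]
```

Call:
play_rows([
  {"offset": [0, 40, 0], "roll": 0},
  {"offset": [0, 80, 0], "roll": 0},
  {"offset": [0, 120, 0], "roll": 0},
  {"offset": [0, 120, 0], "roll": 0},
  {"offset": [0, 120, 0], "roll": 0},
  {"offset": [0, 120, 0], "roll": 0},
  {"offset": [0, 120, 0], "roll": 0},
  {"offset": [0, 120, 0], "roll": 0},
  {"offset": [0, 120, 0], "roll": 0},
  {"offset": [0, 120, 0], "roll": 0},
])

```text
time: 38.4
tool_pos: [0.5374, -0.2582, 0.2093]
ee_rot: [-0.0, 0.999, -0.043, -0.0]
force: [-1.3, 0.5, -0.3]
opening: 0.997
```

```bash
python3 - <<'E'
from pnp import *
import pickle
m=camera_model("wrist"); im=capture("wrist"); v=dots(m,im,[.5664,-.2007,.0785]); b=pickle.load(open("vb","rb")); pickle.dump(v,open("vc","wb"))
rigid(b+v); go(.56,-.2,.2,-5)
E
```

```text
dots r [0.0313 0.0319 0.0321] ang [  19.414  -101.9525  139.4476]
found [(0, np.float64(211.7), np.float64(170.7)), (1, np.float64(281.4), np.float64(214.5))]
seat [ 0.567  -0.2001  0.0789] tilt 27.14 yaw -8.55 sd mm [0.14 0.12 0.41] sd deg [0.5  0.39 0.2 ] res [ 0.  -0.1 -0.  -0.1 -0.1  0.  -0.1  0.1  0.2  0.1]
t 38.45 pos [ 0.5374 -0.2583  0.2093] xyaw -4.9 tilt 0.0 F [-0.9  0.7 -0.6] open 1.0 -> offset [ 17.5 -60.    9.3] roll 0.002
```

The reading barely changed, and a downslope wedge would explain it. The cover crept downhill in the grip (x 0.567 against 0.572), so its tapered spigot rides on the downhill bore edge, where a vertical press holds it. I'll re-grip the knob and push down and uphill, along the slope's inward normal.

Call:
play_rows([
  {"offset": [8, -25, 0], "roll": 0},
  {"offset": [15, -50, 5], "roll": 0},
  {"offset": [18, -59, 15], "roll": 0},
  {"offset": [18, -59, 40], "roll": 0},
  {"offset": [18, -59, 75], "roll": 0},
  {"offset": [18, -59, 95], "roll": 0},
  {"offset": [18, -59, 102], "roll": 0},
  {"offset": [18, -59, 102], "roll": 0},
  {"offset": [18, -59, 102], "roll": 0},
  {"offset": [18, -59, 102], "roll": 0},
])

```text
time: 39.7
tool_pos: [0.5611, -0.2014, 0.1087]
ee_rot: [0.0, 0.999, -0.043, 0.001]
force: [-0.5, 0.6, 0.1]
opening: 0.997
```

Call:
play_rows([
  {"offset": [0, 0, 0], "roll": 0},
  {"offset": [0, 0, 0], "roll": 0},
  {"offset": [0, 0, 0], "roll": 0},
  {"offset": [0, 0, 0], "roll": 0},
  {"offset": [0, 0, 0], "roll": 0},
  {"offset": [0, 0, 0], "roll": 0},
  {"offset": [1, 0, 0], "roll": 0},
  {"offset": [2, 0, 1], "roll": 0},
  {"offset": [3, 0, 2], "roll": 0},
  {"offset": [3, 0, 2], "roll": 0},
], claw=1)

```text
time: 40.95
tool_pos: [0.5614, -0.2008, 0.106]
ee_rot: [-0.001, 0.999, -0.043, -0.003]
force: [-10.1, 5.4, 12.5]
opening: 0.278
```

Call:
play_rows([
  {"offset": [1, 0, 0], "roll": 0},
  {"offset": [2, 0, 1], "roll": 0},
  {"offset": [3, 0, 1], "roll": 0},
  {"offset": [4, 0, 2], "roll": 0},
  {"offset": [4, 0, 3], "roll": 0},
  {"offset": [4, 0, 4], "roll": 0},
  {"offset": [4, 0, 4], "roll": 0},
  {"offset": [4, 0, 4], "roll": 0},
  {"offset": [4, 0, 4], "roll": 0},
  {"offset": [4, 0, 4], "roll": 0},
])

```text
time: 42.2
tool_pos: [0.563, -0.2005, 0.1043]
ee_rot: [-0.002, 0.999, -0.043, -0.007]
force: [-26.4, 10.2, 29.2]
opening: 0.279
```

The y force of +10 N says the bore sits slightly toward +y. I'll relieve that sideways and ease the load, then release.

Call:
play_rows([
  {"offset": [0, -1, 0], "roll": 0},
  {"offset": [0, -2, 0], "roll": 0},
  {"offset": [0, -2, 0], "roll": 0},
  {"offset": [0, -2, 1], "roll": 0},
  {"offset": [0, -2, 1], "roll": 0},
  {"offset": [0, -2, 1], "roll": 0},
  {"offset": [0, -2, 0], "roll": 0},
  {"offset": [-1, -2, -1], "roll": 0},
  {"offset": [-1, -2, -2], "roll": 0},
  {"offset": [-1, -2, -2], "roll": 0},
])

```text
time: 43.45
tool_pos: [0.5629, -0.2004, 0.1044]
ee_rot: [0.0, 0.999, -0.043, -0.005]
force: [-17.0, 1.5, 16.2]
opening: 0.275
```

Call:
play_rows([
  {"offset": [0, 0, 0], "roll": 0},
  {"offset": [0, 0, 0], "roll": 0},
  {"offset": [0, 0, 0], "roll": 0},
  {"offset": [0, 0, 0], "roll": 0},
  {"offset": [0, 0, -10], "roll": 0},
  {"offset": [-10, -10, -40], "roll": 0},
  {"offset": [-20, -40, -80], "roll": 0},
  {"offset": [-22, -60, -107], "roll": 0},
  {"offset": [-22, -60, -107], "roll": 0},
  {"offset": [-22, -60, -107], "roll": 0},
], claw=0)

```text
time: 44.7
tool_pos: [0.5494, -0.1381, 0.2096]
ee_rot: [0.0, 0.999, -0.043, -0.0]
force: [0.8, 0.2, -0.4]
opening: 0.996
```

```bash
python3 - <<'E'
from pnp import *
import pickle
m=camera_model("wrist"); im=capture("wrist"); v=dots(m,im,[.5685,-.2,.0775]); pickle.dump(v,open("ve","wb")); np.savez("im_e.npz",im=im); go(.5374,-.2582,.2093,-5); print(m["xyz"])
d=pickle.load(open("vb","rb")); rigid(v)
E
```

```text
dots r [0.0313 0.0319 0.0321] ang [  19.414  -101.9525  139.4476]
found [(0, np.float64(402.9), np.float64(170.7)), (1, np.float64(453.2), np.float64(212.1)), (2, np.float64(377.0), np.float64(229.1))]
t 44.75 pos [ 0.5491 -0.1382  0.2089] xyaw -4.9 tilt 0.12 F [-0.4 -0.1  0.5] open 1.0 -> offset [ -1.4 120.5  -0.5] roll 0.002
[ 0.6286 -0.1449  0.3382]
seat [ 0.5697 -0.2011  0.0776] tilt 30.36 yaw -5.51 sd mm [0.41 0.37 1.55] sd deg [0.53 0.59 0.24] res [-0.  0. -0.  0.  0. -0.]
```

The fit now gives a tilt of 30.4° and yaw of -5.5°, which is flush with the slope. I'll take a second view to confirm, then check the small cover.

Call:
play_rows([
  {"offset": [0, 40, 0], "roll": 0},
  {"offset": [0, 80, 0], "roll": 0},
  {"offset": [0, 120, 0], "roll": 0},
  {"offset": [0, 120, 0], "roll": 0},
  {"offset": [0, 120, 0], "roll": 0},
  {"offset": [0, 120, 0], "roll": 0},
  {"offset": [0, 120, 0], "roll": 0},
  {"offset": [0, 120, 0], "roll": 0},
  {"offset": [0, 120, 0], "roll": 0},
  {"offset": [0, 120, 0], "roll": 0},
])

```text
time: 46.0
tool_pos: [0.5395, -0.2574, 0.2104]
ee_rot: [0.0, 0.999, -0.043, 0.0]
force: [0.0, 0.9, 0.5]
opening: 0.999
```

```bash
python3 - <<'E'
from pnp import *
import pickle
m=camera_model("wrist"); im=capture("wrist"); v=dots(m,im,[.5697,-.2011,.0776]); e=pickle.load(open("ve","rb")); rigid(e+v)
# small cover: knob top from the scene view and top view; compare with the seated prediction
for n in ("scene","top"):
    c=camera_model(n); g=cv2.cvtColor(np.ascontiguousarray(capture(n)),cv2.COLOR_RGB2GRAY)
    p=proj(c,[[.617,.2068,.084],[.617,.2068,.052]]); print(n,p.round(1).tolist()); x,y=p[0].round().astype(int)
    print(g[y-12:y+22,x-20:x+21:2] if n=="scene" else g[y-18:y+19:2,x-20:x+21:2])
E
```

```text
dots r [0.0313 0.0319 0.0321] ang [  19.414  -101.9525  139.4476]
found [(0, np.float64(215.7), np.float64(171.2)), (1, np.float64(284.7), np.float64(212.3))]
seat [ 0.5697 -0.2012  0.0775] tilt 30.3 yaw -5.32 sd mm [0.14 0.12 0.42] sd deg [0.47 0.37 0.2 ] res [ 0.  -0.1 -0.  -0.1  0.  -0.  -0.   0.   0.1  0.1]
scene [[388.7, 296.3], [386.9, 304.6]]
[[139 168 206 204 167 163 158 159 164 159 160 156 159 163 163 163 165 161
  162 168 164]
 [155 201 197 197 213 164 161 160 161 162 163 155 161 162 165 157 160 162
  162 165 166]
 [151 208 192 193 204 213 163 162 163 155 158 161 163 163 164 158 159 162
  163 166 163]
 [202 205 158 158 195 206 214 162 156 148 156 160 163 163 162 160 161 165
  160 166 163]
 [219 207 182 176 203 200 205 213 162 149 156 164 156 162 157 162 167 162
  163 162 161]
 [223 219 206 204 202 203 203 207 216 160 160 158 158 158 161 159 167 160
  158 158 160]
 [219 221 218 206 205 204 211 213 218 222 166 160 157 159 162 160 160 165
  163 167 164]
 [221 219 219 217 207 217 176 162 129 177 157 163 164 162 157 160 162 167
  163 164 166]
 [219 217 218 223 231 162  90  76 14
[... 3307 characters left out ...]
0 202 117  78  78  84 133 154 157 152 111  83  79  83  88  90
  175 202 201]
 [203 204 204 205 138  78  75  78  86 109 119 103  86  82  77  78  83  88
  183 206 191]
 [204 202 200 199 162  81  79  77  79  78  81  85  81  79  77  80  79 105
  202 211 209]
 [206 207 205 203 197 125  76  78  88  76  81  81  80  79  80  81  83 151
  206 210 210]
 [206 207 206 207 206 185 110  81  89  81  80  80  81  78  82  82 114 190
  206 206 207]
 [206 205 205 205 204 204 184 121  80  80  81  79  82  79  84 119 185 199
  199 199 200]
 [206 206 208 206 205 205 204 195 177 138 123 108 109 128 158 195 202 205
  204 201 201]
 [201 202 202 204 203 206 206 206 207 206 202 197 197 200 202 204 203 203
  203 203 204]]
```

Both views agree for the large cover: 30.3° tilt, -5.3° yaw. The small cover's knob top matches the seated prediction to about 1 px in both fixed cameras. The arm is clear, so I'm handing in.

```bash
python3 -c "
from station import ticket,readout
s=readout.observe(); print(s['time'],s['force'],s['tool_pos']); print(ticket.hand_in())"
```

```text
46.15 [-0.17326042  0.5913055  -0.32948176] [ 0.53949735 -0.25748282  0.21031596]
the job is handed in; nothing more can be done
None
```

I closed up both housings and handed the job in at 46.2 s; no verdict came back. The test plug is in the grey tray, the small cover is on the level housing and the large cover is on the sloping one. The tool cannot tilt, so I gripped the large cover by its knob with the jaws across the slope and let it pivot between the pads as I pressed it onto the rim.

**Large cover**
- **First try:** it was not flush. The check showed it 3–4° short and shifted downhill, and pressing straight down on the knob did not free it. Re-gripping and pushing down and uphill seated it.
- **Final check:** two wrist views agree on a tilt of 30.3° ± 0.5° and a yaw of −5.3°, against 30° and about −5° for the rim.
- **Disagreement:** the wrist camera puts the seat about 4–5 mm from where I had fitted the rim. The heights at which the gripper met resistance fit a rim 2–3 mm higher than my fit, so I trusted the tilt and contact forces. The 5 mm limit on distance was not confirmed independently.

**Small cover:** contact came at exactly the expected seat height, and the knob top is within about 1 px of the seated position in both fixed cameras. I did not measure its tilt.

**Plug:** seen in the tray in a wrist view shortly after release, but not checked again at the end.

**Bystanders:** I planned the paths to stay clear of them and felt no unexpected contact, but took no final picture of them. The arm was clear of everything at hand-in.

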